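Set up the plate-reading place

ROBOT

A 6-joint arm with a two-finger parallel gripper is mounted at the origin on the work surface. World frame = base frame: x ahead of the robot, y to its left, z up, the work surface at z = 0. Lengths are in m, angles in rad, forces in N, time in s.
With the tool pointing down it reaches from about 0.275 to 0.825 m from the base axis. Payload 4.9 kg.
Tool frame: the origin (TCP) lies on the centre line of the jaws, within the pads' length; the fingertips stand r.tcp_to_tips ahead of it and the grasp point (between the pads) lies 3 mm ahead of it (r.tcp_to_tips is the distance from the TCP to the fingertips, in m); z points along the fingers, x is the direction in which the jaws open and shut, and the axes are right-handed (so a half turn about z gives the same grasp; the last joint's range is limited). The gripper opens to 85 mm and grips with 20 to 120 N. Pads are 22 mm wide; open, the fingers measure 114 mm over their backs; the gripper's body (76 mm by 85 mm) begins 54 mm behind the grasp point. The pads swing forward as they close: fully open they stand 13 mm farther back than shut.
Start: joints at [-1.398, 0.326, -0.193, 1.052, 0, 1.437], TCP at [0.166, -0.524, 0.253] pointing down, gripper open.
Joint ranges: [-2.65, 2.65], [-0.97, 1.79], [-1.3, 1.35], [-1.93, 2.1], [-1.47, 1.37], [-3.14, 3.14]. Speed limits (rad/s): [2.57, 2.57, 3.14, 3.14, 3.14, 3.14].

INTERFACE

Orientations are given as [roll, pitch, yaw] about the fixed x, y, z axes, in that order (R = Rz(yaw) Ry(pitch) Rx(roll)).
In Python, from rig import status, optics, workorder, r gives the robot as it stands.
- The arm moves only by the tool carry_out, never from a script. Its argument "increments" is text: rows parted by semicolons, each of 6 numbers parted by spaces: the shift along the tool's x, y, z as a fraction of full scale, then the turn, a rotation vector about the tool's x, y, z as a fraction of full scale. In form: tx ty tz wx wy wz; .... A call has 1 to 12 rows; each row is the pose to reach, as a shift and turn from the pose measured when the call began, along the tool's axes at that moment; what a row does not reach only later rows make up. Full scale, the value 1, is 60 cm for a shift and 45 degrees for a turn. A row lasts 1/12 s, in which the tool goes at most 41.7 mm and 7.16 degrees, less where a joint would pass 70% of its speed; a pose out of reach is approached as far as the arm can. A call with a number of a shift or a turn outside -1 to 1 is refused whole. A call with a gripper value outside its range is refused whole. "gripper" is the closure, from -1 (fully open) to 1 (shut), so that 0 is half open, set as the call begins (left out, the last holds). The fingers move at their own pace and stop on an object; "grip_force" is the grip in N (left out, the last holds). Time passes only in rows, so rows that repeat a pose let the fingers close. It gives the time, the measured TCP pose, the force and the opening at its end, in the units of the state.
- status.observe(): the state, without advancing time (a new reading comes with each control period).
- optics.capture(name): name is "side" or "top" or "wrist"; returns (picture, depth): 420x560x3 uint8, blue, green, red; 420x560 float32, m along the optical axis (not along the pixel's ray), 0 where there is no reading.
- optics.camera_model(name): a dict with "fx", "fy", "cx", "cy" (pixels), "xyz" and "rotation" of the camera in the world. Camera axes: x right, y up, looking along -z (the intrinsics and any distortion apply to the point x, -y, -z); pixel columns grow to the right and rows downward; lengths in m; the calibration is good to about 2 mm. The wrist camera is an equidistant fisheye: a pixel r from the principal point sees the ray r / f radians off the axis. A picture is of the moment at which its call begins: read the wrist's pose just before it. camera_model takes no time and is no camera call; for the wrist camera it gives the pose at the moment of the call.
- workorder.sign_off(): hands the job in, once; it reports no verdict.
The state is a dict: "time_s": time; "joints": joint angles; "dq": joint speeds; "joint_torque": joint torques, N m; "ee_pos": TCP position; "ee_rot": TCP orientation; "ft_force": force on the tool from outside, world axes, zero at the start; "torque": the same for the moment, N m; "gripper_width": finger opening in m.
Only numpy, scipy, OpenCV 4.12 (cv2) and the standard library are available. Lean on these libraries where they do the work, as an engineer would, in place of code of your own. Each camera call takes 0.05 s, during which the arm holds its last target.

TASK

Get the reading place ready: slide every small orange-topped culture dish flat along the bench, never lifting it, until it lies wholly on the black mat; also swivel the count display by its arm until the red pointer is at the green mark, and tilt its screen in line with the green blades at its sides. Only when all that is done, throw the lever of the white reader box over from red to the green notch (not past it), and leave the jar, bottle and dish stack where they are.

Things in the scene. Friction and masses are not known exactly. Their poses are not given: they have to be found in the camera images.
- mat_center (a point): Centre, on the bench surface, of the black reading mat with a thin yellow border: a film lying flush with the bench (no step), 210 mm along its x by 250 mm along its y. Fixed; its place and yaw vary.
- dish0_center (a point): Culture dish: a closed round dish, 60 mm diameter, 24 mm tall, white with an orange top, about 70 g, loose on the bench. This point is its centre, 12 mm above its underside. There are 3 to 5 such dishes, all alike; None if this one is absent.
- dish1_center (a point): Culture dish: a closed round dish, 60 mm diameter, 24 mm tall, white with an orange top, about 70 g, loose on the bench. This point is its centre, 12 mm above its underside. There are 3 to 5 such dishes, all alike; None if this one is absent.
- dish2_center (a point): Culture dish: a closed round dish, 60 mm diameter, 24 mm tall, white with an orange top, about 70 g, loose on the bench. This point is its centre, 12 mm above its underside. There are 3 to 5 such dishes, all alike; None if this one is absent.
- dish3_center (a point): Culture dish: a closed round dish, 60 mm diameter, 24 mm tall, white with an orange top, about 70 g, loose on the bench. This point is its centre, 12 mm above its underside. There are 3 to 5 such dishes, all alike; None if this one is absent.
- dish4_center (a point): Culture dish: a closed round dish, 60 mm diameter, 24 mm tall, white with an orange top, about 70 g, loose on the bench. This point is its centre, 12 mm above its underside. There are 3 to 5 such dishes, all alike; None if this one is absent.
- swivel (a joint): Swivel of the count display (a white 180 x 120 mm screen on a grey round base 260 mm across, 14 mm thick). 0 when the red pointer stands at the green mark on the base; grows counter-clockwise seen from above; range -1.0 to 1.5; stays where it is left (about 3.5 N at the upright grip moves it).
- tilt (a joint): Tilt of the screen: 0 is upright, grows as its top leans back (away from the side it is viewed from, where the pointer is); range -0.1 to 1.1; 0.40 is in line with the two green blades that stand at the screen's side edges on the swivelling part. Stays where it is left (about 3 to 5 N at the bar moves it).
- swivel_grip (a point): On the upright round black grip of the swivel arm (18 mm diameter), a point 16 mm below its top, 70 mm above the bench and 90 mm from the vertical swivel axis; the arm below it is 28 mm above the bench at its top. Its x axis points back to the swivel axis.
- swivel_pointer (a point): Tip of the red pointer at the end of the swivel arm, beyond the grip, 112 mm from the swivel axis, 15 mm above the bench.
- swivel_mark (a point): The green mark on the fixed base; this point lies under the pointer tip at swivel 0, 112 mm from the swivel axis, 15 mm above the bench.
- tilt_hinge (a point): Middle of the screen's tilt hinge, on the vertical swivel axis, 100 mm above the bench. Its y axis is the hinge line, its x axis points to the back; it turns with the swivel.
- tilt_bar (a point): Middle of the steel bar over the screen's top edge: a round bar 12 mm in diameter, 140 mm long, parallel to the hinge and 150 mm from it, with 29 mm of free space between the bar and the screen's edge. Its z axis points from hinge to bar.
- lever (a joint): Lever on the white reader box (75 x 170 x 45 mm): 0 is upright at the yellow notch, negative leans to the box's -y side (red notch -0.55), positive to its +y side (green notch 0.40; end stop beyond at 0.75). Stays where it is left (about 2 N at the ball moves it).
- lever_ball (a point): Centre of the black ball (28 mm diameter) on the lever's end, 115 mm from the pivot.
- lever_pivot (a point): Lever pivot, in the middle of the reader box, 15 mm above the bench; its x axis is the pivot line, and the lever swings to its +y and -y. The box and its yaw do not move during the job.
- jar: Bystander: amber jar with black cap, 48 mm diameter, 60 mm tall; origin under its centre.
- reagent: Bystander: clear reagent bottle with blue cap, 56 mm diameter, 130 mm tall; origin under its centre.
- read_stack: Bystander: stack of three wide flat dishes already read, 92 mm diameter, 39 mm tall; origin under its centre. Not part of the job.
Not all that is in view belongs to the job. Leave any yellow look-alike of the part that bears dish0_center alone. Leave any blue look-alike of the part that bears dish4_center alone.

How it is judged:
On the way, in this order (a step that is already met when the one before it is completed fails the run):
1. all dishes wholly on the mat, the display swivelled to its green mark and tilted in line with the green blades (x of dish0_center in the frame of mat_center between -0.078 and 0.078 m and y of dish0_center in the frame of mat_center between -0.098 and 0.098 m and height (world z) of each of dish0_center, dish1_center, dish2_center, dish3_center, dish4_center below 0.02 m and angle between each of dish0_center, dish1_center, dish2_center, dish3_center, dish4_center's own z axis and vertical below 0.2 rad and x of dish1_center in the frame of mat_center between -0.078 and 0.078 m and y of dish1_center in the frame of mat_center between -0.098 and 0.098 m and x of dish2_center in the frame of mat_center between -0.078 and 0.078 m and y of dish2_center in the frame of mat_center between -0.098 and 0.098 m and x of dish3_center in the frame of mat_center between -0.078 and 0.078 m and y of dish3_center in the frame of mat_center between -0.098 and 0.098 m and x of dish4_center in the frame of mat_center between -0.078 and 0.078 m and y of dish4_center in the frame of mat_center between -0.098 and 0.098 m and value of joint swivel between -0.09 and 0.09 rad and value of joint tilt between 0.31 and 0.49 rad), for 0.2 s.
2. the reader lever in the green notch (value of joint lever between 0.3 and 0.5 rad), for 0.2 s.
At the end, for the whole second after the job is handed in: Every dish present lies flat and wholly on the mat (centre within 78 mm in x and 98 mm in y of the mat's centre, so at most 3 mm over its edge); swivel within 0.09 rad of the mark; tilt 0.40 +- 0.09 rad; lever 0.40 +- 0.10 rad (all of step 1 and all of step 2); the robot touches nothing.
It fails at once if a dish is lifted off the bench (centre above 40 mm) (height (world z) of any of dish0_center, dish1_center, dish2_center, dish3_center, dish4_center above 0.04 m).
It fails at once if the jar is pushed more than 30 mm from its place (distance of jar from where it was at the start of the episode above 0.03 m).
It fails at once if the bottle is pushed more than 30 mm from its place (distance of reagent from where it was at the start of the episode above 0.03 m).
It fails at once if the stack is pushed more than 30 mm from its place (distance of read_stack from where it was at the start of the episode above 0.03 m).
Of dish0, dish1, dish2, dish3, dish4 only 3 to 5 are there at a start; the rules pass over those that are not, and their reading is None.
At some moment in a run one of dish0, dish1, dish2, dish3, dish4 may be knocked a few centimetres aside while the robot is not near it.
Once in a run the grip may slacken for a moment while it holds something.
It also fails if it takes over 210 s, if anything falls off the work surface, if the arm or the gripper's body presses on something with over 40 N, if the wrist force passes 120 N, or if a joint passes its speed limit or range.

## Working session

There is one attempt and no reset: what is moved stays moved. The work goes in short steps, Python scripts to look and compute and a tool call to move; the robot and the scene stay as the last step left them, time stands still between calls to the robot, and variables do not carry over. Pictures are saved under pics/ and viewed, and the job is handed in when it is done.

Besides the shell and the picture viewer there is one more tool, called after "Emit:" by a JSON object that holds its "op" and its "data", one argument or row to a line. carry_out: Moves the arm, as the interface text tells. Its arguments: {"type":"object","properties":{"increments":{"type":"string"},"gripper":{"type":"number"},"grip_force":{"type":"number"}},"required":["increments"]}

```bash
ls; mkdir -p pics
python3 - <<'E'
from rig import status, optics, workorder, r
import cv2
print(status.observe()); print(r.tcp_to_tips)
for n in ("side","top","wrist"):
    print(n,optics.camera_model(n))
    p,d=optics.capture(n); cv2.imwrite(f"pics/{n}0.png",p)
E
```

```text
pics
{'time_s': 0.0, 'joints': array([-1.39819870e+00,  3.26915587e-01, -1.93580198e-01,  1.05198240e+00,
        8.56670860e-06,  1.43657365e+00]), 'dq': array([ 0.00031288, -0.0002415 ,  0.00102326, -0.00156949,  0.00012786,
       -0.00125002]), 'joint_torque': array([-6.54362302e-04, -4.43392181e+01,  2.62444961e+01,  1.52078125e-02,
       -2.29535990e-04,  3.77103447e-06]), 'ee_pos': array([ 0.16602488, -0.52378386,  0.2525186 ]), 'ee_rot': array([-3.14135910e+00,  1.66558518e-03, -1.26397584e+00]), 'ft_force': array([ 0.43948457, -0.29273754,  0.00281441]), 'torque': array([-0.01822335,  0.01971799, -0.01424767]), 'gripper_width': 0.08533763750696029}
0.022
side {'fx': 380.01649815190086, 'fy': 380.01649815190086, 'cx': 280.66830808286653, 'cy': 208.21521628972732, 'xyz': array([0.45550963, 0.65733035, 0.93727996]), 'rotation': array([ 0.72799238, -0.01705417, -2.97104237])}
top {'fx': 408.891909695675, 'fy': 408.891909695675, 'cx': 280.0153912979951, 'cy': 210.94629229084225, 'xyz': array([ 0.35411102, -0.03032629,  1.19478353]), 'rotation': array([ 0.1784207 , -0.01049426, -1.55570524])}
wrist {'fx': 325.19226210127806, 'fy': 325.19226210127806, 'cx': 278.4395248024278, 'cy': 209.41013916784732, 'xyz': array([ 0.22860092, -0.50515005,  0.37295649]), 'rotation': array([-0.26170478,  0.00175131, -1.26335726])}
```

View pics/top0.png

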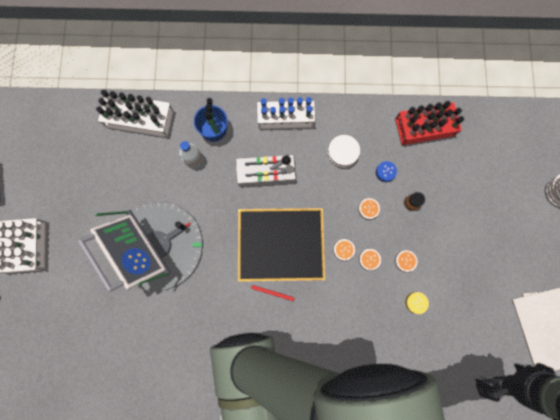

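View pics/side0.png

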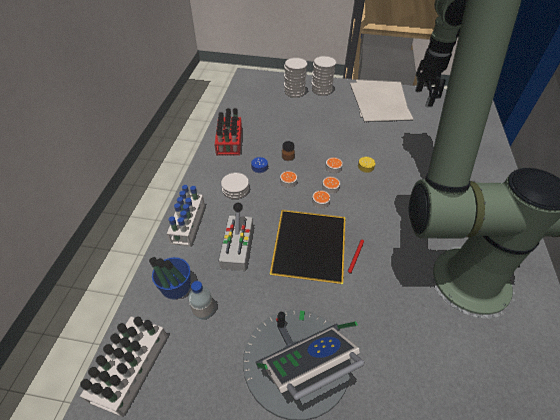

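The top view shows 4 orange dishes at about (370,209), (345,250), (371,260) and (407,261). The mat is around (281,244), the display base around (160,245), the reader around (266,170), the jar at (416,201) and the stack at (344,151). The yellow dish at (418,303) and blue dish at (387,171) are decoys. Next I'll measure.

```bash
cat > h.py <<'E'
import numpy as np, cv2
from scipy.spatial.transform import Rotation as Ro
from rig import status, optics, r
def cam(n):
    m=optics.camera_model(n); return m,Ro.from_euler('xyz',m['rotation']).as_matrix(),np.array(m['xyz'])
def ray(n,u,v,c=None):
    m,R,t=c or cam(n)
    x=(u-m['cx'])/m['fx'];y=(v-m['cy'])/m['fy']
    if n=='wrist':
        th=np.hypot(x,y); s=np.sin(th)/max(th,1e-9); d=np.array([x*s,-y*s,-np.cos(th)])
    else: d=np.array([x,-y,-1.])
    return t,R@d
def atz(n,u,v,z,c=None):
    t,d=ray(n,u,v,c); return t+d*(z-t[2])/d[2]
def proj(n,P,c=None):
    m,R,t=c or cam(n); p=R.T@(np.array(P)-t); X=np.array([p[0],-p[1],-p[2]])
    if n=='wrist':
        rr=np.hypot(X[0],X[1]); th=np.arctan2(rr,X[2]); q=X[:2]/max(rr,1e-9)*th
    else: q=X[:2]/X[2]
    return np.array([m['cx']+m['fx']*q[0],m['cy']+m['fy']*q[1]])
def crop(n,x0,y0,w,h,s,out,p=None):
    if p is None: p,_=optics.capture(n)
    cv2.imwrite('pics/'+out,cv2.resize(p[y0:y0+h,x0:x0+w],None,fx=s,fy=s,interpolation=cv2.INTER_CUBIC))
def tri(obs):
    A=np.zeros((3,3));b=np.zeros(3)
    for n,u,v in obs:
        t,d=ray(n,u,v);d=d/np.linalg.norm(d);M=np.eye(3)-np.outer(d,d);A+=M;b+=M@t
    return np.linalg.solve(A,b)
def dishes(n='top',p=None,z=0.024):
    if p is None: p,_=optics.capture(n)
    hsv=cv2.cvtColor(p,cv2.COLOR_BGR2HSV)
    m=cv2.inRange(hsv,(4,110,120),(16,255,255))
    m=cv2.morphologyEx(m,cv2.MORPH_CLOSE,np.ones((5,5)))
    k,l,st,ce=cv2.connectedComponentsWithStats(m)
    o=[]
    for i in range(1,k):
        if st[i,4]>60: o.append((ce[i].round(1),st[i,4],atz(n,*ce[i],z).round(4)))
    return o
E
python3 - <<'E'
from h import *
p=cv2.imread('pics/top0.png');s=cv2.imread('pics/side0.png')
for a,n in((p,'top'),(s,'side')):
    for d in dishes(n,a): print(n,d)
crop('top',70,190,150,110,5,'t_disp.png',p)
crop('top',220,140,120,90,6,'t_read.png',p)
crop('side',230,290,150,120,5,'s_disp.png',s)
crop('side',200,195,100,80,7,'s_read.png',s)
E
```

```text
top (array([369.3, 208. ]), np.int32(215), array([ 0.5787, -0.2999,  0.024 ]))
top (array([344.2, 249.3]), np.int32(222), array([ 0.4569, -0.2251,  0.024 ]))
top (array([370.1, 259.1]), np.int32(228), array([ 0.43  , -0.2987,  0.024 ]))
top (array([406.6, 260.6]), np.int32(230), array([ 0.4275, -0.4031,  0.024 ]))
side (array([334. , 162.5]), np.int32(113), array([ 0.4262, -0.4015,  0.024 ]))
side (array([288.1, 176.4]), np.int32(120), array([ 0.5781, -0.2987,  0.024 ]))
side (array([330.9, 182.2]), np.int32(125), array([ 0.4287, -0.2976,  0.024 ]))
side (array([321. , 196.5]), np.int32(144), array([ 0.4554, -0.2235,  0.024 ]))
```

View pics/t_disp.png

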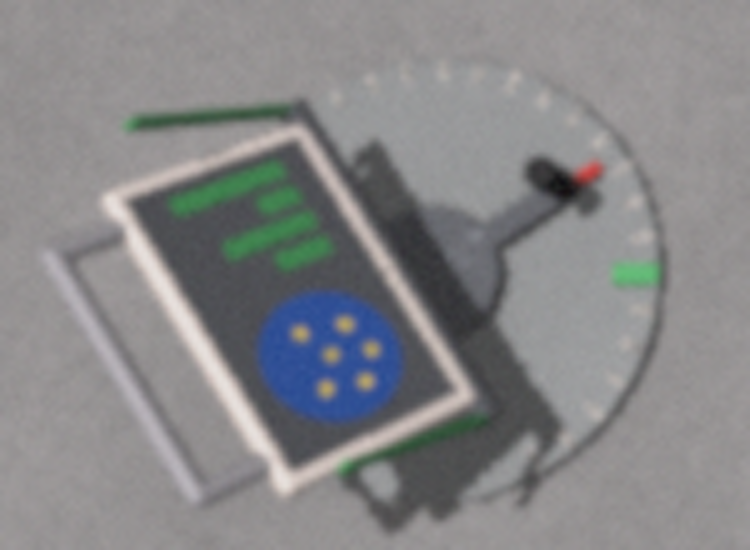

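View pics/t_read.png

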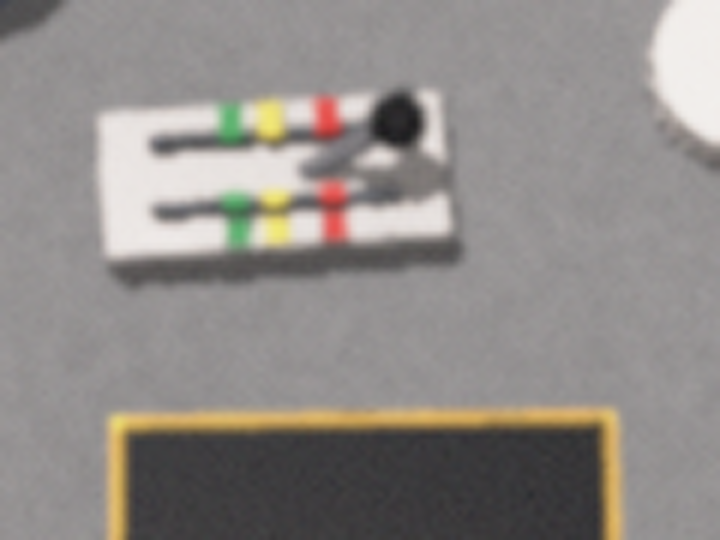

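View pics/s_disp.png

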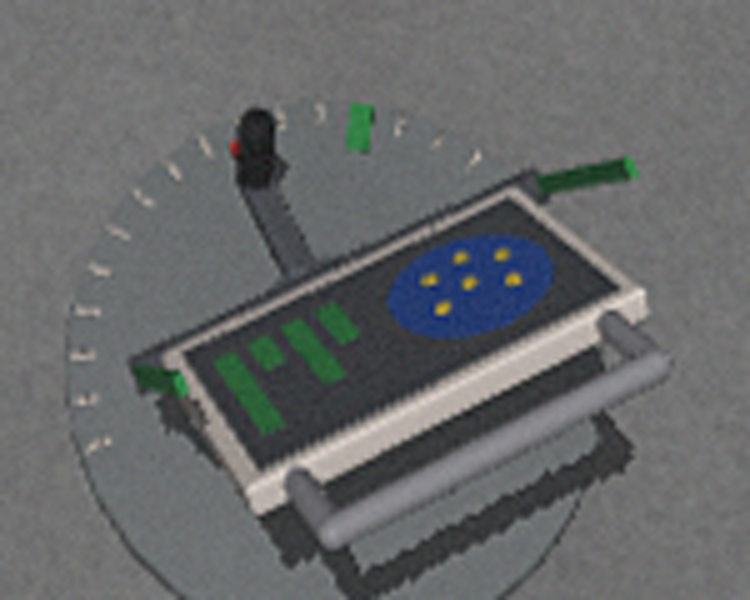

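View pics/s_read.png

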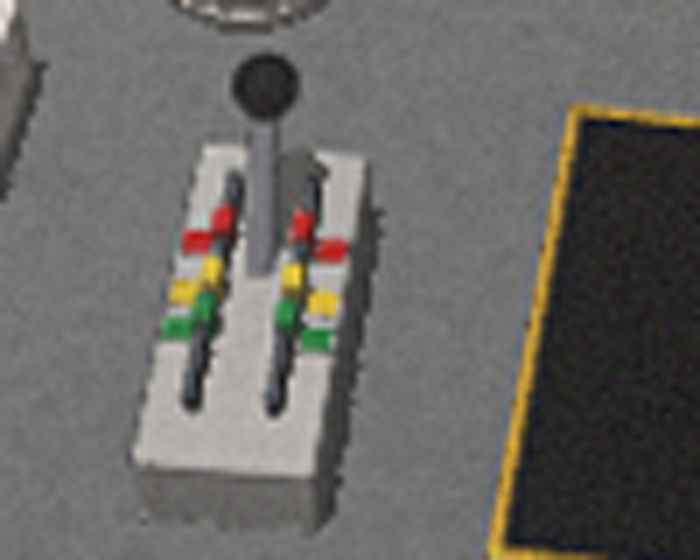

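Run:
```python
from h import *
p=cv2.imread('pics/top0.png');s=cv2.imread('pics/side0.png')
# mat border
for n,a in(('top',p),('side',s)):
    hsv=cv2.cvtColor(a,cv2.COLOR_BGR2HSV); m=cv2.inRange(hsv,(18,120,110),(32,255,255))
    k,l,st,ce=cv2.connectedComponentsWithStats(m)
    i=1+np.argmax(st[1:,2]*st[1:,3]); ys,xs=np.where(l==i)
    W=np.array([atz(n,x,y,0)[:2] for x,y in zip(xs,ys)]).astype(np.float32)
    print(n,'mat',cv2.minAreaRect(W))
def f(n,x0,y0,sc,pts,z):
    return np.array([atz(n,(x+.5)/sc-.5+x0,(y+.5)/sc-.5+y0,z)for x,y in pts])
def circ(P):
    A=np.c_[2*P[:,:2],np.ones(len(P))];q=np.linalg.lstsq(A,(P[:,:2]**2).sum(1),rcond=None)[0]
    return q[:2],np.sqrt(q[2]+q[0]**2+q[1]**2)
print(circ(f('top',70,190,5,[(665,270),(641,178),(590,115),(440,60),(620,420),(568,472)],.014)))
print(circ(f('side',230,290,5,[(68,340),(90,250),(150,165),(310,93),(90,470),(140,545)],.014)))
print('mark',f('top',70,190,5,[(636,275)],.015),f('side',230,290,5,[(361,129)],.015))
print('ptr',f('top',70,190,5,[(605,166)],.015),f('side',230,290,5,[(233,148)],.015))
P=lambda n,x0,y0,sc,x,y:(n,(x+.5)/sc-.5+x0,(y+.5)/sc-.5+y0)
print('griptop',tri([P('top',70,190,5,543,168),P('side',230,290,5,258,118)]))
print('barL',tri([P('top',70,190,5,50,255),P('side',230,290,5,330,532)]))
print('barR',tri([P('top',70,190,5,200,497),P('side',230,290,5,662,365)]))
print('ball',tri([P('top',220,140,6,397,118),P('side',200,195,7,266,87)]))
print('box top corners',f('top',220,140,6,[(98,113),(440,90),(455,233),(106,260)],.045))
print('box top corners',f('side',200,195,7,[(133,463),(205,147),(367,157),(310,474)],.045))
print('jar',atz('top',416,201,.06),'stack',atz('top',344,151,.039),'bottle',atz('top',185,147,.13),atz('side',197,287,.13),atz('side',288,144,.06))
print('yellow',atz('top',418,303,.024),'red pen',atz('top',251,287,.0),atz('top',294,299,.0))
```

```text
top mat ((0.4720177948474884, -0.04407057166099548), (0.2083532214164734, 0.2457844763994217), 1.8835476636886597)
side mat ((0.4707312285900116, -0.042271971702575684), (0.21069768071174622, 0.25141000747680664), 1.7280826568603516)
(array([0.45549037, 0.31546811]), np.float64(0.13335983602678972))
(array([0.45813768, 0.31251708]), np.float64(0.13014793008303338))
mark [[0.46439446 0.19890374 0.015     ]] [[0.46213316 0.20230935 0.015     ]]
ptr [[0.52757944 0.22015375 0.015     ]] [[0.52579168 0.2244798  0.015     ]]
griptop [0.51352423 0.23939893 0.08438715]
barL [0.45181296 0.44907453 0.1966381 ]
barR [0.3357817  0.36691773 0.19541073]
ball [ 0.69258795 -0.05228166  0.11180043]
box top corners [[ 0.71538167  0.09192746  0.045     ]
 [ 0.73013722 -0.07454332  0.045     ]
 [ 0.65824433 -0.08247914  0.045     ]
 [ 0.64183407  0.08555971  0.045     ]]
box top corners [[ 0.71260431  0.09637116  0.045     ]
 [ 0.7273819  -0.06967832  0.045     ]
 [ 0.65608633 -0.07714425  0.045     ]
 [ 0.64208765  0.08870401  0.045     ]]
jar [ 0.59421667 -0.42524728  0.06      ] stack [ 0.74593116 -0.22567891  0.039     ] bottle [0.71837243 0.22210976 0.13      ] [0.71798096 0.23155248 0.13      ] [ 0.60042729 -0.42968023  0.06      ]
yellow [ 0.30957243 -0.43051464  0.024     ] red pen [0.346504   0.04033106 0.        ] [ 0.3146277  -0.08345542  0.        ]
```

```bash
cat >> h.py <<'E'
def plan(*tg):
    """targets (x,y,z,yaw[,rpy roll/pitch]) -> increments from current pose"""
    s=status.observe();p=np.array(s['ee_pos']);R=Ro.from_euler('xyz',s['ee_rot'])
    print('t',round(s['time_s'],2),'pos',p.round(4),'rot',np.round(s['ee_rot'],3),'w',round(s['gripper_width'],4),'F',np.round(s['ft_force'],1))
    for t in tg:
        q=Ro.from_euler('xyz',[np.pi,0,t[3]]) if len(t)==4 else Ro.from_euler('xyz',t[3:])
        d=R.inv().apply(np.array(t[:3])-p)/0.6; w=(R.inv()*q).as_rotvec()/np.deg2rad(45)
        print(' '.join(f'{v:.4f}' for v in np.r_[d,w]))
E
python3 -c "
from h import *
plan((.3,-.4,.22,-.7),(.456,-.2245,.2,-.6),(.456,-.2245,.2,0))"
```

```text
t 0.15 pos [ 0.166  -0.5239  0.2527] rot [-3.141e+00  1.000e-03 -1.264e+00] w 0.0851 F [ 0.3 -0.5  0.1]
-0.1294 -0.2752 0.0547 -0.0007 0.0016 -0.7181
-0.3296 -0.6114 0.0883 -0.0007 0.0015 -0.8454
-0.3296 -0.6114 0.0883 -0.0012 0.0013 -1.6093
```

Emit:
{"op": "carry_out", "data": {
  "increments": "-0.33 -0.611 0.088 0 0 -0.85;-0.33 -0.611 0.088 0 0 -0.85;-0.33 -0.611 0.088 0 0 -0.85;-0.33 -0.611 0.088 0 0 -0.85;-0.33 -0.611 0.088 0 0 -0.85;-0.33 -0.611 0.088 0 0 -0.85;-0.33 -0.611 0.088 0 0 -0.85;-0.33 -0.611 0.088 0 0 -0.85;-0.33 -0.611 0.088 0 0 -0.85;-0.33 -0.611 0.088 0 0 -0.85;-0.33 -0.611 0.088 0 0 -0.85;-0.33 -0.611 0.088 0 0 -0.85",
  "gripper": -1,
  "grip_force": 20
}}

```text
time_s: 1.15
ee_pos: [0.4566, -0.2222, 0.1996]
ee_rot: [-3.141, 0.002, -0.591]
ft_force: [-0.3, -0.5, -0.4]
gripper_width: 0.0856
```

```bash
python3 -c "
from h import *
plan((.456,-.2245,.10,0),(.456,-.2245,.024,0))
print(optics.camera_model('wrist'))
p,_=optics.capture('wrist');cv2.imwrite('pics/w1.png',p)
for d in dishes('wrist',p):print(d)
for d in dishes('top'):print(d)"
```

```text
t 1.15 pos [ 0.4566 -0.2222  0.1996] rot [-3.141e+00  2.000e-03 -5.910e-01] w 0.0856 F [-0.3 -0.5 -0.4]
0.0016 0.0038 0.1659 -0.0019 0.0023 -0.7531
0.0019 0.0040 0.2926 -0.0019 0.0023 -0.7531
{'fx': 325.19226210127806, 'fy': 325.19226210127806, 'cx': 278.4395248024278, 'cy': 209.41013916784732, 'xyz': array([ 0.49347772, -0.16911054,  0.3199876 ]), 'rotation': array([-0.26079136,  0.00255657, -0.59082449])}
(array([280.7, 217. ]), np.int32(392), array([ 0.4455, -0.2432,  0.024 ]))
(array([297.5, 270.6]), np.int32(1932), array([ 0.4282, -0.2993,  0.024 ]))
(array([479.8, 265.7]), np.int32(241), array([ 0.6038, -0.4222,  0.024 ]))
(array([366.1, 207. ]), np.int32(106), array([ 0.5814, -0.2906,  0.024 ]))
(array([342.3, 247.9]), np.int32(149), array([ 0.4608, -0.2197,  0.024 ]))
```

Emit:
{"op": "carry_out", "data": {
  "increments": "0.002 0.004 0.166 0 0 -0.753;0.002 0.004 0.166 0 0 -0.753;0.002 0.004 0.166 0 0 -0.753;0.002 0.004 0.166 0 0 -0.753;0.002 0.004 0.166 0 0 -0.753;0.002 0.004 0.166 0 0 -0.753;0.002 0.004 0.166 0 0 -0.753;0.002 0.004 0.2 0 0 -0.753;0.002 0.004 0.23 0 0 -0.753;0.002 0.004 0.26 0 0 -0.753;0.002 0.004 0.292 0 0 -0.753;0.002 0.004 0.292 0 0 -0.753"
}}

```text
time_s: 2.25
ee_pos: [0.4526, -0.2265, 0.0226]
ee_rot: [-3.138, 0.005, -0.008]
ft_force: [-0.6, -0.3, -0.6]
gripper_width: 0.0856
```

```bash
python3 -c "
from h import *
plan((.4265,.022,.0245,0))
p,_=optics.capture('side');cv2.imwrite('pics/s2.png',p)
crop('side',230,120,170,130,4,'s2.png',p)"
```

```text
t 2.25 pos [ 0.4526 -0.2265  0.0226] rot [-3.138  0.005 -0.008] w 0.0856 F [-0.6 -0.3 -0.6]
-0.0469 -0.4139 -0.0016 -0.0043 0.0059 -0.0102
```

View pics/s2.png

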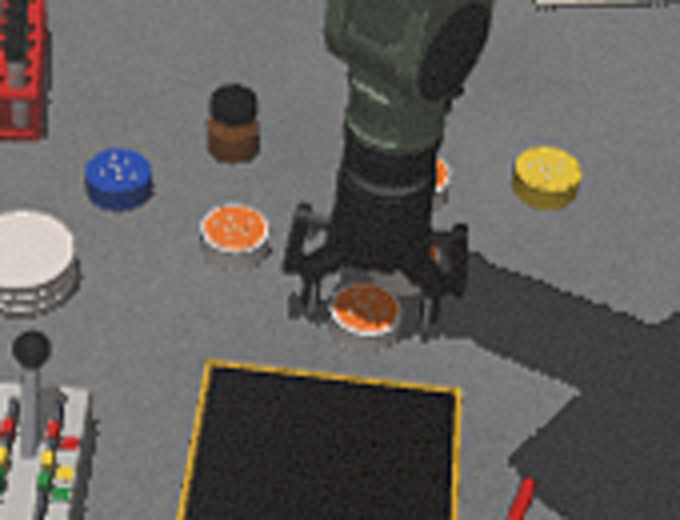

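Emit:
{"op": "carry_out", "data": {
  "increments": "0 0 -0.004 0 0 0;0 0 -0.004 0 0 0;0 0 -0.004 0 0 0;0 0 -0.004 0 0 0;0 0 -0.004 0 0 0;0 0 -0.004 0 0 0;0 0 -0.004 0 0 0;0 0 -0.004 0 0 0",
  "gripper": 0.6,
  "grip_force": 20
}}

```text
time_s: 2.97
ee_pos: [0.4542, -0.2278, 0.0281]
ee_rot: [-3.141, 0.002, -0.008]
ft_force: [-2.5, 0.7, 7.1]
gripper_width: 0.0592
```

```bash
python3 -c "
from h import *
plan((.4265,.022,.025,0))"
```

```text
t 2.97 pos [ 0.4542 -0.2278  0.0281] rot [-3.141e+00  2.000e-03 -8.000e-03] w 0.0592 F [-2.5  0.7  7.1]
-0.0495 -0.4159 0.0055 -0.0009 0.0021 -0.0104
```

Emit:
{"op": "carry_out", "data": {
  "increments": "-0.005 -0.04 0 0 0 0;-0.01 -0.08 0 0 0 0;-0.015 -0.12 0 0 0 0;-0.02 -0.16 0 0 0 0;-0.025 -0.2 0 0 0 0;-0.03 -0.24 0 0 0 0;-0.035 -0.28 0 0 0 0;-0.04 -0.32 0 0 0 0;-0.045 -0.36 0 0 0 0;-0.049 -0.416 0 0 0 0;-0.049 -0.416 0 0 0 0;-0.049 -0.416 0 0 0 0"
}}

```text
time_s: 3.97
ee_pos: [0.427, 0.0234, 0.029]
ee_rot: [-3.141, 0.0, -0.005]
ft_force: [-0.2, -0.0, -0.5]
gripper_width: 0.0594
```

```bash
python3 -c "
from h import *
plan((.4265,.022,.028,0))"
```

```text
t 3.97 pos [0.427  0.0234 0.029 ] rot [-3.141  0.    -0.005] w 0.0594 F [-0.2 -0.  -0.5]
-0.0009 0.0023 0.0017 -0.0004 0.0006 -0.0058
```

Emit:
{"op": "carry_out", "data": {
  "increments": "0 0 0 0 0 0;0 0 0 0 0 0;0 0 0 0 0 0;0 0 0 0 0 0;0 0 -0.03 0 0 0;0 0 -0.08 0 0 0;0 0 -0.13 0 0 0;0 0 -0.13 0 0 0",
  "gripper": -0.75
}}

```text
time_s: 4.63
ee_pos: [0.4303, 0.0224, 0.1113]
ee_rot: [3.141, -0.007, -0.006]
ft_force: [0.6, -0.3, 0.7]
gripper_width: 0.0747
```

```bash
python3 -c "
from h import *
plan((.4275,-.298,.105,0),(.5785,-.2995,.105,0),(.5785,-.2995,.027,0))
for n in('top','side'):
  for d in dishes(n):print(n,d)"
```

```text
t 4.63 pos [0.4303 0.0224 0.1113] rot [ 3.141 -0.007 -0.006] w 0.0747 F [ 0.6 -0.3  0.7]
-0.0016 0.5340 0.0107 0.0006 -0.0084 -0.0075
0.2501 0.5350 0.0124 0.0006 -0.0084 -0.0075
0.2492 0.5349 0.1424 0.0006 -0.0084 -0.0075
top (array([369.3, 208. ]), np.int32(212), array([ 0.5787, -0.3   ,  0.024 ]))
top (array([370.1, 259.2]), np.int32(225), array([ 0.4299, -0.2988,  0.024 ]))
top (array([406.6, 260.6]), np.int32(228), array([ 0.4276, -0.4032,  0.024 ]))
side (array([288.1, 176.4]), np.int32(120), array([ 0.5781, -0.2987,  0.024 ]))
side (array([321.2, 262. ]), np.int32(143), array([0.4291, 0.0343, 0.024 ]))
```

Emit:
{"op": "carry_out", "data": {
  "increments": "0.249 0.535 0.01 0 -0.008 -0.008;0.249 0.535 0.01 0 -0.008 -0.008;0.249 0.535 0.01 0 -0.008 -0.008;0.249 0.535 0.01 0 -0.008 -0.008;0.249 0.535 0.01 0 -0.008 -0.008;0.249 0.535 0.01 0 -0.008 -0.008;0.249 0.535 0.01 0 -0.008 -0.008;0.249 0.535 0.01 0 -0.008 -0.008;0.249 0.535 0.01 0 -0.008 -0.008;0.249 0.535 0.01 0 -0.008 -0.008;0.249 0.535 0.01 0 -0.008 -0.008",
  "gripper": -1
}}

```text
time_s: 5.65
ee_pos: [0.5746, -0.3001, 0.1]
ee_rot: [-3.14, 0.006, -0.002]
ft_force: [0.1, 0.6, -1.1]
gripper_width: 0.0853
```

```bash
python3 -c "
from h import *
plan((.5785,-.2995,.029,0))"
```

```text
t 5.65 pos [ 0.5746 -0.3001  0.1   ] rot [-3.14e+00  6.00e-03 -2.00e-03] w 0.0853 F [ 0.1  0.6 -1.1]
0.0072 -0.0008 0.1183 -0.0025 0.0079 -0.0026
```

Emit:
{"op": "carry_out", "data": {
  "increments": "0.007 0 0.03 0 0.008 0;0.007 0 0.06 0 0.008 0;0.007 0 0.09 0 0.008 0;0.007 0 0.118 0 0.008 0;0.007 0 0.118 0 0.008 0;0.007 0 0.118 0 0.008 0"
}}

```text
time_s: 6.15
ee_pos: [0.5766, -0.2978, 0.0277]
ee_rot: [-3.137, 0.004, -0.001]
ft_force: [-0.4, 0.9, 0.1]
gripper_width: 0.0851
```

Emit:
{"op": "carry_out", "data": {
  "increments": "0 0 0 0 0 0;0 0 0 0 0 0;0 0 0 0 0 0;0 0 0 0 0 0;0 0 0 0 0 0;0 0 0 0 0 0;0 0 0 0 0 0",
  "gripper": 0.6
}}

```text
time_s: 6.73
ee_pos: [0.5771, -0.2978, 0.0289]
ee_rot: [-3.137, 0.002, -0.001]
ft_force: [-0.6, 2.7, 6.8]
gripper_width: 0.0587
```

```bash
python3 -c "
from h import *
plan((.5165,.022,.0285,0))"
```

```text
t 6.73 pos [ 0.5771 -0.2978  0.0289] rot [-3.137e+00  2.000e-03 -1.000e-03] w 0.0587 F [-0.6  2.7  6.8]
-0.1014 -0.5330 0.0033 -0.0057 0.0030 -0.0010
```

Emit:
{"op": "carry_out", "data": {
  "increments": "-0.01 -0.05 0 0 0 0;-0.02 -0.1 0 0 0 0;-0.03 -0.15 0 0 0 0;-0.04 -0.2 0 0 0 0;-0.05 -0.25 0 0 0 0;-0.06 -0.3 0 0 0 0;-0.07 -0.35 0 0 0 0;-0.08 -0.4 0 0 0 0;-0.085 -0.45 0 0 0 0;-0.09 -0.5 0 0 0 0;-0.095 -0.533 0 0 0 0;-0.095 -0.533 0 0 0 0"
}}

```text
time_s: 7.73
ee_pos: [0.5193, 0.0255, 0.0306]
ee_rot: [-3.136, 0.003, 0.004]
ft_force: [0.0, 0.5, 0.3]
gripper_width: 0.0591
```

Emit:
{"op": "carry_out", "data": {
  "increments": "0 0 0 0 0 0;0 0 0 0 0 0;0 0 0 0 0 0;0 0 0 0 0 0;0 0 -0.03 0 0 0;0 0 -0.08 0 0 0;0 0 -0.13 0 0 0;0 0 -0.13 0 0 0",
  "gripper": -0.72
}}

```text
time_s: 8.4
ee_pos: [0.5233, 0.0238, 0.1136]
ee_rot: [-3.137, -0.005, 0.002]
ft_force: [0.7, 0.2, 0.2]
gripper_width: 0.0737
```

```bash
python3 -c "
from h import *
plan((.4285,-.298,.105,0))
for n in('top','side'):
  for d in dishes(n):print(n,d)"
```

```text
t 8.4 pos [0.5233 0.0238 0.1136] rot [-3.137e+00 -5.000e-03  2.000e-03] w 0.0737 F [0.7 0.2 0.2]
-0.1594 0.5360 0.0109 -0.0063 -0.0069 0.0031
top (array([370. , 259.2]), np.int32(225), array([ 0.4299, -0.2986,  0.024 ]))
top (array([406.6, 260.6]), np.int32(225), array([ 0.4275, -0.4031,  0.024 ]))
side (array([334. , 162.5]), np.int32(113), array([ 0.4262, -0.4015,  0.024 ]))
side (array([331. , 182.2]), np.int32(126), array([ 0.4286, -0.2978,  0.024 ]))
side (array([289.3, 256.7]), np.int32(116), array([0.5219, 0.0329, 0.024 ]))
side (array([322.4, 260.2]), np.int32(211), array([0.4264, 0.0276, 0.024 ]))
```

Emit:
{"op": "carry_out", "data": {
  "increments": "-0.159 0.536 0.01 0 -0.007 0;-0.159 0.536 0.01 0 -0.007 0;-0.159 0.536 0.01 0 -0.007 0;-0.159 0.536 0.01 0 -0.007 0;-0.159 0.536 0.01 0 -0.007 0;-0.159 0.536 0.01 0 -0.007 0;-0.159 0.536 0.01 0 -0.007 0;-0.159 0.536 0.01 0 -0.007 0;-0.159 0.536 0.01 0 -0.007 0;-0.159 0.536 0.01 0 -0.007 0;-0.159 0.536 0.01 0 -0.007 0",
  "gripper": -1
}}

```text
time_s: 9.42
ee_pos: [0.4253, -0.2971, 0.1009]
ee_rot: [-3.134, 0.007, 0.001]
ft_force: [-0.4, 0.8, -0.6]
gripper_width: 0.0854
```

```bash
python3 -c "
from h import *
plan((.429,-.298,.029,0))
for d in dishes('top'):print(d)"
```

```text
t 9.42 pos [ 0.4253 -0.2971  0.1009] rot [-3.134e+00  7.000e-03  1.000e-03] w 0.0854 F [-0.4  0.8 -0.6]
0.0070 0.0024 0.1197 -0.0099 0.0086 0.0013
(array([258.8, 225.4]), np.int32(190), array([0.5219, 0.0212, 0.024 ]))
(array([257.5, 257. ]), np.int32(161), array([0.431 , 0.0228, 0.024 ]))
(array([368.4, 259.5]), np.int32(170), array([ 0.4288, -0.2938,  0.024 ]))
```

Emit:
{"op": "carry_out", "data": {
  "increments": "0.007 0.002 0.03 -0.01 0.008 0;0.007 0.002 0.06 -0.01 0.008 0;0.007 0.002 0.09 -0.01 0.008 0;0.007 0.002 0.118 -0.01 0.008 0;0.007 0.002 0.118 -0.01 0.008 0;0.007 0.002 0.118 -0.01 0.008 0"
}}

```text
time_s: 9.97
ee_pos: [0.429, -0.2947, 0.0295]
ee_rot: [-3.14, 0.003, 0.005]
ft_force: [-0.4, -0.1, -0.3]
gripper_width: 0.0853
```

Emit:
{"op": "carry_out", "data": {
  "increments": "0 0 0 0 0 0;0 0 0 0 0 0;0 0 0 0 0 0;0 0 0 0 0 0;0 0 0 0 0 0;0 0 0 0 0 0;0 0 0 0 0 0",
  "gripper": 0.6
}}

```text
time_s: 10.55
ee_pos: [0.4297, -0.2945, 0.0307]
ee_rot: [-3.139, 0.001, 0.006]
ft_force: [-0.5, 2.9, 6.8]
gripper_width: 0.0586
```

```bash
python3 -c "
from h import *
plan((.52,-.108,.0285,0))"
```

```text
t 10.55 pos [ 0.4297 -0.2945  0.0307] rot [-3.139e+00  1.000e-03  6.000e-03] w 0.0586 F [-0.5  2.9  6.8]
0.1523 -0.3099 0.0042 -0.0028 0.0010 0.0073
```

Emit:
{"op": "carry_out", "data": {
  "increments": "0.018 -0.035 0.001 0 0 0;0.036 -0.07 0.001 0 0 0;0.054 -0.11 0.001 0 0 0;0.072 -0.145 0.001 0 0 0;0.09 -0.18 0.001 0 0 0;0.108 -0.22 0.001 0 0 0;0.126 -0.255 0.001 0 0 0;0.144 -0.29 0.001 0 0 0;0.152 -0.31 0.001 0 0 0;0.152 -0.31 0.001 0 0 0"
}}

```text
time_s: 11.38
ee_pos: [0.5208, -0.106, 0.0309]
ee_rot: [-3.139, -0.0, 0.009]
ft_force: [-0.1, 0.1, 0.0]
gripper_width: 0.0589
```

Emit:
{"op": "carry_out", "data": {
  "increments": "0 0 0 0 0 0;0 0 0 0 0 0;0 0 0 0 0 0;0 0 0 0 0 0;0 0 -0.03 0 0 0;0 0 -0.08 0 0 0;0 0 -0.13 0 0 0;0 0 -0.13 0 0 0",
  "gripper": -0.72
}}

```text
time_s: 12.05
ee_pos: [0.5239, -0.1082, 0.114]
ee_rot: [3.141, -0.008, 0.008]
ft_force: [0.7, -1.1, -0.0]
gripper_width: 0.0733
```

```bash
python3 -c "
from h import *
plan((.427,-.402,.105,0))
for n in('top','side'):
  for d in dishes(n):print(n,d)"
```

```text
t 12.05 pos [ 0.5239 -0.1082  0.114 ] rot [ 3.141 -0.008  0.008] w 0.0733 F [ 0.7 -1.1 -0. ]
-0.1655 0.4884 0.0140 0.0008 -0.0103 0.0100
top (array([258.6, 225.6]), np.int32(208), array([0.5214, 0.0218, 0.024 ]))
top (array([255. , 256.9]), np.int32(167), array([0.431 , 0.0299, 0.024 ]))
top (array([406.6, 260.5]), np.int32(227), array([ 0.4277, -0.4032,  0.024 ]))
side (array([334. , 162.5]), np.int32(113), array([ 0.4262, -0.4015,  0.024 ]))
side (array([295.4, 221.9]), np.int32(83), array([ 0.5233, -0.0996,  0.024 ]))
side (array([290.6, 254. ]), np.int32(215), array([0.5196, 0.023 , 0.024 ]))
side (array([322.2, 260. ]), np.int32(220), array([0.427 , 0.0269, 0.024 ]))
```

Emit:
{"op": "carry_out", "data": {
  "increments": "-0.165 0.488 0.012 0 -0.01 0.01;-0.165 0.488 0.012 0 -0.01 0.01;-0.165 0.488 0.012 0 -0.01 0.01;-0.165 0.488 0.012 0 -0.01 0.01;-0.165 0.488 0.012 0 -0.01 0.01;-0.165 0.488 0.012 0 -0.01 0.01;-0.165 0.488 0.012 0 -0.01 0.01;-0.165 0.488 0.012 0 -0.01 0.01;-0.165 0.488 0.012 0 -0.01 0.01;-0.165 0.488 0.012 0 -0.01 0.01;-0.165 0.488 0.012 0 -0.01 0.01",
  "gripper": -1
}}

```text
time_s: 13.07
ee_pos: [0.4243, -0.3996, 0.1011]
ee_rot: [-3.138, 0.006, -0.0]
ft_force: [0.3, 0.6, 1.4]
gripper_width: 0.0855
```

```bash
python3 -c "
from h import *
plan((.4275,-.402,.029,0))
for d in dishes('top'):print(d)"
```

```text
t 13.07 pos [ 0.4243 -0.3996  0.1011] rot [-3.138  0.006 -0.   ] w 0.0855 F [0.3 0.6 1.4]
0.0061 0.0044 0.1201 -0.0045 0.0077 -0.0000
(array([258.8, 225.8]), np.int32(200), array([0.5209, 0.0213, 0.024 ]))
(array([304.6, 226.1]), np.int32(211), array([ 0.522 , -0.1113,  0.024 ]))
(array([256.8, 257.1]), np.int32(191), array([0.4307, 0.0247, 0.024 ]))
(array([406.8, 260.5]), np.int32(236), array([ 0.4277, -0.4037,  0.024 ]))
```

Emit:
{"op": "carry_out", "data": {
  "increments": "0.006 0.006 0.03 0 0.008 0;0.006 0.006 0.06 0 0.008 0;0.006 0.006 0.09 0 0.008 0;0.006 0.006 0.118 0 0.008 0;0.006 0.006 0.118 0 0.008 0;0.006 0.006 0.118 0 0.008 0"
}}

```text
time_s: 13.62
ee_pos: [0.4278, -0.4005, 0.0298]
ee_rot: [-3.136, 0.001, 0.003]
ft_force: [1.0, 0.0, -0.3]
gripper_width: 0.0851
```

Emit:
{"op": "carry_out", "data": {
  "increments": "0 0 0 0 0 0;0 0 0 0 0 0;0 0 0 0 0 0;0 0 0 0 0 0;0 0 0 0 0 0;0 0 0 0 0 0;0 0 0 0 0 0",
  "gripper": 0.6
}}

```text
time_s: 14.2
ee_pos: [0.4284, -0.4006, 0.0312]
ee_rot: [-3.137, -0.0, 0.003]
ft_force: [-0.2, 2.1, 6.5]
gripper_width: 0.0591
```

```bash
python3 -c "
from h import *
plan((.427,-.108,.0285,0))"
```

```text
t 14.2 pos [ 0.4284 -0.4006  0.0312] rot [-3.137e+00 -0.000e+00  3.000e-03] w 0.0591 F [-0.2  2.1  6.5]
-0.0008 -0.4876 0.0070 -0.0063 -0.0004 0.0043
```

Emit:
{"op": "carry_out", "data": {
  "increments": "0 -0.05 0.001 0 0 0;-0.003 -0.1 0.001 0 0 0;-0.006 -0.15 0.001 0 0 0;-0.006 -0.2 0.001 0 0 0;-0.006 -0.25 0.001 0 0 0;-0.006 -0.3 0.001 0 0 0;-0.006 -0.35 0.001 0 0 0;-0.006 -0.4 0.001 0 0 0;-0.006 -0.45 0.001 0 0 0;-0.006 -0.487 0.001 0 0 0;-0.006 -0.487 0.001 0 0 0"
}}

```text
time_s: 15.12
ee_pos: [0.4228, -0.1048, 0.0324]
ee_rot: [-3.135, 0.001, 0.008]
ft_force: [-0.9, -0.9, -1.1]
gripper_width: 0.059
```

Emit:
{"op": "carry_out", "data": {
  "increments": "0 0 0 0 0 0;0 0 0 0 0 0;0 0 0 0 0 0;0 0 0 0 0 0;0 0 -0.03 0 0 0;0 0 -0.08 0 0 0;0 0 -0.15 0 0 0;0 0 -0.2 0 0 0;0 0 -0.2 0 0 0",
  "gripper": -0.75
}}

```text
time_s: 15.87
ee_pos: [0.4265, -0.108, 0.1579]
ee_rot: [-3.139, -0.008, 0.006]
ft_force: [1.1, 0.0, -0.1]
gripper_width: 0.0749
```

```bash
python3 -c "
from h import *
plan((.46,.1,.2,0))
for n in('top','side'):
  for d in dishes(n):print(n,d)"
```

```text
t 15.87 pos [ 0.4265 -0.108   0.1579] rot [-3.139 -0.008  0.006] w 0.0749 F [ 1.1  0.  -0.1]
0.0587 -0.3465 -0.0688 -0.0034 -0.0106 0.0082
top (array([258.6, 225.6]), np.int32(209), array([0.5215, 0.0219, 0.024 ]))
top (array([256.6, 257.5]), np.int32(217), array([0.4296, 0.0253, 0.024 ]))
side (array([296.8, 219.5]), np.int32(167), array([ 0.5205, -0.1101,  0.024 ]))
side (array([326.8, 225.7]), np.int32(122), array([ 0.4253, -0.1024,  0.024 ]))
side (array([290.6, 254. ]), np.int32(216), array([0.5196, 0.0228, 0.024 ]))
side (array([322.2, 260. ]), np.int32(219), array([0.427, 0.027, 0.024]))
```

```bash
python3 -c "
from h import *
plan((.512,.241,.2,.35))"
```

```text
t 15.97 pos [ 0.424  -0.1069  0.1537] rot [-3.136e+00 -3.000e-03  7.000e-03] w 0.075 F [-0.2 -0.2 -0.2]
0.1506 -0.5792 -0.0737 -0.0059 -0.0047 -0.4373
```

Emit:
{"op": "carry_out", "data": {
  "increments": "0.15 -0.579 -0.074 0 0 -0.437;0.15 -0.579 -0.074 0 0 -0.437;0.15 -0.579 -0.074 0 0 -0.437;0.15 -0.579 -0.074 0 0 -0.437;0.15 -0.579 -0.074 0 0 -0.437;0.15 -0.579 -0.074 0 0 -0.437;0.15 -0.579 -0.074 0 0 -0.437;0.15 -0.579 -0.074 0 0 -0.437;0.15 -0.579 -0.074 0 0 -0.437;0.15 -0.579 -0.074 0 0 -0.437;0.15 -0.579 -0.074 0 0 -0.437;0.15 -0.579 -0.074 0 0 -0.437",
  "gripper": -0.1
}}

```text
time_s: 16.97
ee_pos: [0.5106, 0.2399, 0.1983]
ee_rot: [-3.138, -0.001, 0.349]
ft_force: [-0.2, -0.0, -0.3]
gripper_width: 0.047
```

```bash
python3 -c "
from h import *
plan((.512,.241,.13,.35),(.512,.241,.063,.35))
p,_=optics.capture('wrist');cv2.imwrite('pics/w3.png',p)"
```

```text
t 16.97 pos [0.5106 0.2399 0.1983] rot [-3.138e+00 -1.000e-03  3.490e-01] w 0.047 F [-0.2 -0.  -0.3]
0.0027 -0.0006 0.1139 -0.0045 -0.0010 -0.0010
0.0026 -0.0002 0.2255 -0.0045 -0.0010 -0.0010
```

View pics/w3.png

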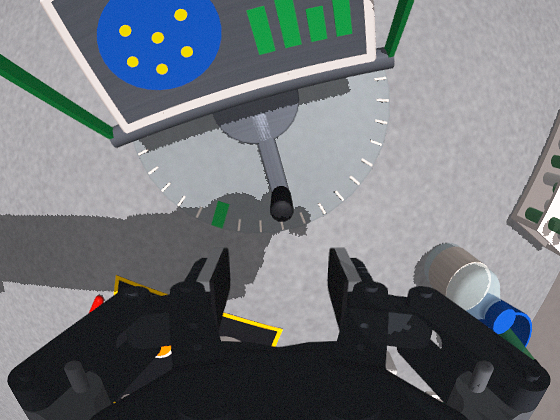

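The wrist view shows the black grip at (281,208), the green mark at (220,213), and the jaws at x about 220 and 335. I'll check this against the projection.

```bash
python3 -c "
from h import *
print(proj('wrist',(.512,.241,.086)),atz('wrist',281,213,.086),atz('wrist',220,213,.015))
for n,u,v in(('wrist',220,213),):pass
p=status.observe()['ee_pos'];print(proj('wrist',p))"
```

```text
[280.63447935 211.30148453] [0.51270533 0.23986369 0.086     ] [0.46380644 0.20123554 0.015     ]
[278.50949241 284.1820309 ]
```

Everything agrees. I'll descend around the grip.

Emit:
{"op": "carry_out", "data": {
  "increments": "0.003 0 0.05 0 0 0;0.003 0 0.1 0 0 0;0.003 0 0.14 0 0 0;0.003 0 0.18 0 0 0;0.003 0 0.21 0 0 0;0.003 0 0.225 0 0 0;0.003 0 0.225 0 0 0;0.003 0 0.225 0 0 0"
}}

```text
time_s: 17.68
ee_pos: [0.5123, 0.2396, 0.0637]
ee_rot: [-3.138, -0.0, 0.347]
ft_force: [-0.1, 0.6, 0.6]
gripper_width: 0.0466
```

Emit:
{"op": "carry_out", "data": {
  "increments": "0 0 0 0 0 0;0 0 0 0 0 0;0 0 0 0 0 0;0 0 0 0 0 0",
  "gripper": 0.43
}}

```text
time_s: 18.02
ee_pos: [0.5129, 0.2398, 0.0646]
ee_rot: [-3.138, -0.002, 0.347]
ft_force: [0.7, 0.0, 0.0]
gripper_width: 0.024
```

```bash
python3 -c "
from h import *
plan((.5006,.2353,.063,.35),(.4893,.23,.063,.35),(.4772,.2263,.063,.35),(.4617,.2241,.063,.35),(.459,.2241,.063,.35))"
```

```text
t 18.02 pos [0.5129 0.2398 0.0646] rot [-3.138e+00 -2.000e-03  3.470e-01] w 0.024 F [0.7 0.  0. ]
-0.0219 0.0001 0.0027 -0.0045 -0.0026 -0.0039
-0.0426 0.0020 0.0027 -0.0045 -0.0026 -0.0039
-0.0636 0.0009 0.0026 -0.0045 -0.0026 -0.0039
-0.0892 -0.0044 0.0026 -0.0045 -0.0026 -0.0039
-0.0934 -0.0059 0.0026 -0.0045 -0.0026 -0.0039
```

Emit:
{"op": "carry_out", "data": {
  "increments": "-0.011 0 0 0 0 0;-0.022 0 0 0 0 0;-0.032 0.001 0 0 0 0;-0.043 0.002 0 0 0 0;-0.053 0.002 0 0 0 0;-0.064 0.001 0 0 0 0;-0.077 -0.001 0 0 0 0;-0.09 -0.004 0 0 0 0;-0.09 -0.004 0 0 0 0;-0.09 -0.004 0 0 0 0"
}}

```text
time_s: 18.85
ee_pos: [0.4594, 0.2238, 0.0643]
ee_rot: [-3.137, 0.0, 0.348]
ft_force: [0.0, -0.7, 0.2]
gripper_width: 0.0245
```

```bash
python3 -c "
from h import *
plan((.459,.2241,.063,.35))
p,_=optics.capture('wrist');cv2.imwrite('pics/w4.png',p)
p,_=optics.capture('side');crop('side',230,270,150,120,5,'s4.png',p)"
```

```text
t 18.85 pos [0.4594 0.2238 0.0643] rot [-3.137  0.     0.348] w 0.0245 F [ 0.  -0.7  0.2]
-0.0004 -0.0008 0.0022 -0.0060 0.0006 -0.0030
```

View pics/w4.png

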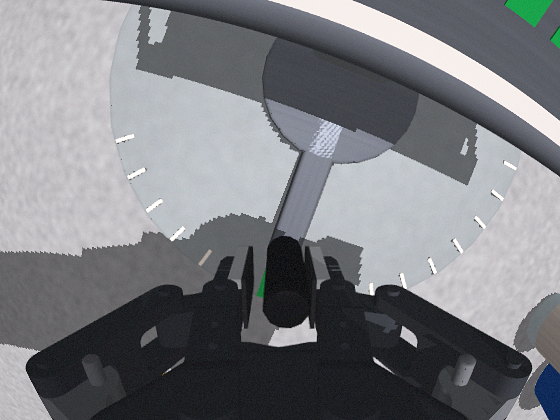

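View pics/s4.png

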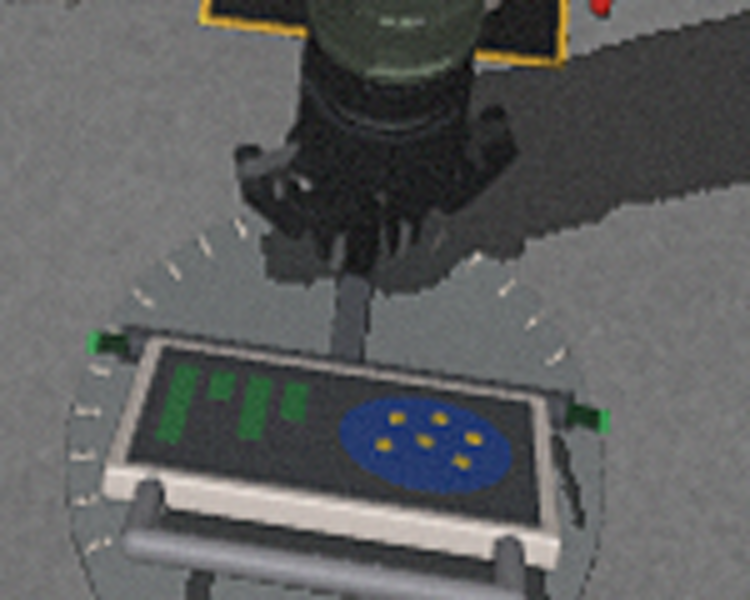

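Emit:
{"op": "carry_out", "data": {
  "increments": "0 0 0 0 0 0;0 0 0 0 0 0;0 0 0 0 0 0;0 0 -0.06 0 0 0;0 0 -0.12 0 0 0;0 0.05 -0.2 0 0 0;0 0.15 -0.3 0 0 0;0 0.3 -0.3 0 0 0;0 0.3 -0.3 0 0 0;0 0.3 -0.3 0 0 0",
  "gripper": -0.1
}}

```text
time_s: 19.78
ee_pos: [0.5184, 0.0625, 0.2412]
ee_rot: [-3.138, -0.001, 0.348]
ft_force: [1.0, -0.2, -0.5]
gripper_width: 0.0469
```

```bash
python3 -c "
from h import *
plan((.459,.2241,.2,.35))
p,_=optics.capture('wrist');cv2.imwrite('pics/w5.png',p)
p,_=optics.capture('side');crop('side',230,270,150,120,5,'s5.png',p)
p,_=optics.capture('top');crop('top',70,190,150,110,5,'t5.png',p)"
```

```text
t 19.78 pos [0.5184 0.0625 0.2412] rot [-3.138e+00 -1.000e-03  3.480e-01] w 0.0469 F [ 1.  -0.2 -0.5]
-0.0012 -0.2867 0.0699 -0.0052 -0.0013 -0.0019
```

View pics/w5.png

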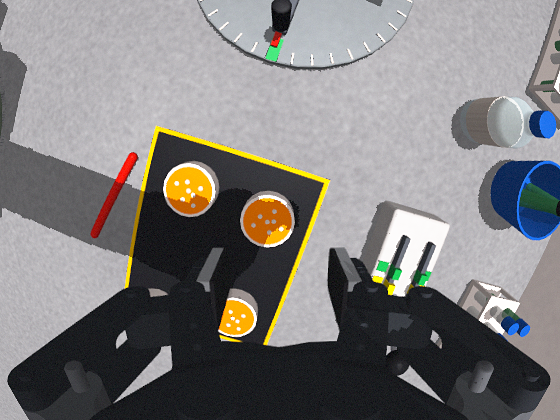

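View pics/s5.png

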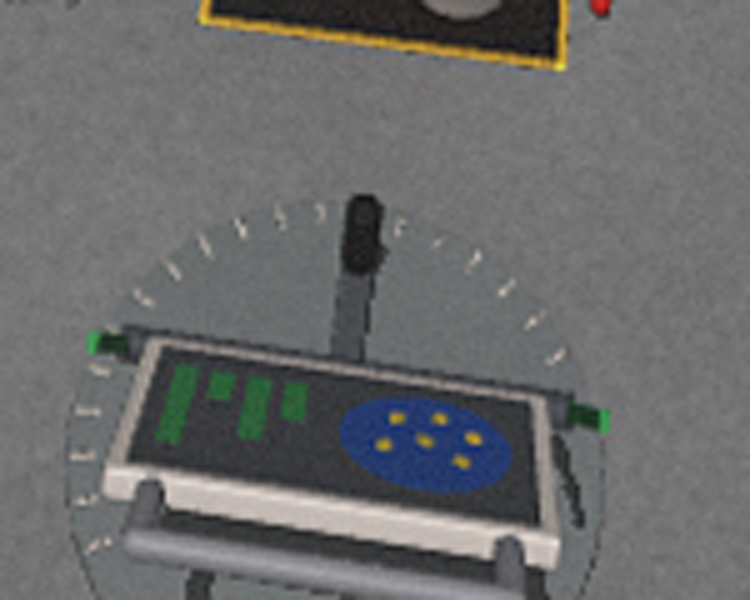

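View pics/t5.png

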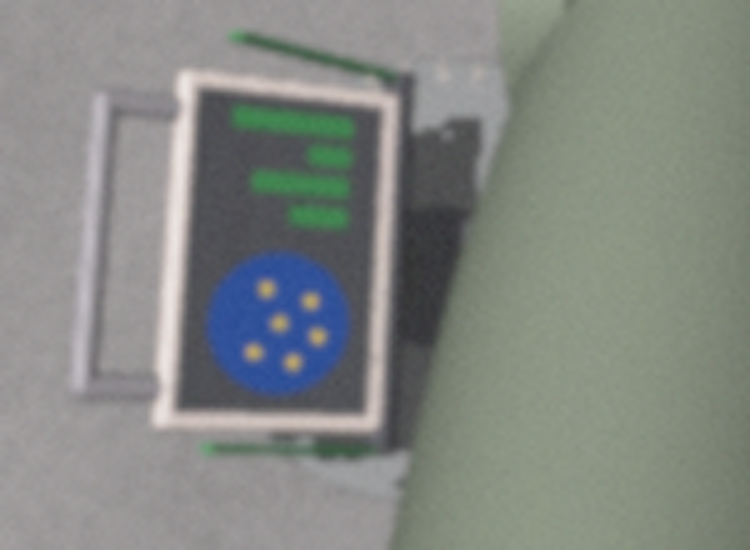

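```bash
python3 -c "
from h import *
p=cv2.imread('pics/w5.png')
crop('wrist',240,0,80,75,8,'w5c.png',p)"
```

```text
(no output)
```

View pics/w5c.png

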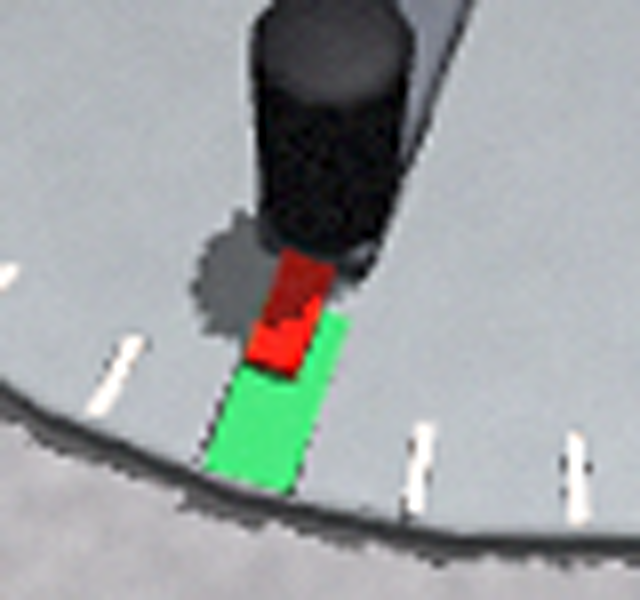

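```bash
python3 -c "
from h import *
plan((.5,.15,.33,0),(.456,.475,.33,0))"
```

```text
t 19.93 pos [0.5196 0.0614 0.2409] rot [-3.138e+00 -2.000e-03  3.430e-01] w 0.0472 F [-0.   0.6  0. ]
0.0192 -0.1505 -0.1480 -0.0050 -0.0019 0.4361
0.1320 -0.6853 -0.1458 -0.0050 -0.0019 0.4361
```

Emit:
{"op": "carry_out", "data": {
  "increments": "0.01 -0.07 -0.07 0 0 0.436;0.02 -0.15 -0.148 0 0 0.436;0.02 -0.15 -0.148 0 0 0.436;0.132 -0.685 -0.146 0 0 0.436;0.132 -0.685 -0.146 0 0 0.436;0.132 -0.685 -0.146 0 0 0.436;0.132 -0.685 -0.146 0 0 0.436;0.132 -0.685 -0.146 0 0 0.436;0.132 -0.685 -0.146 0 0 0.436;0.132 -0.685 -0.146 0 0 0.436;0.132 -0.685 -0.146 0 0 0.436;0.132 -0.685 -0.146 0 0 0.436",
  "gripper": 1
}}

```text
time_s: 20.93
ee_pos: [0.452, 0.4816, 0.3275]
ee_rot: [-3.137, 0.003, 0.009]
ft_force: [-0.1, -1.5, -0.4]
gripper_width: -0.0001
```

Emit:
{"op": "carry_out", "data": {
  "increments": "0 0 0 0 0 0;0 0 0 0 0 0;0 0 0 0 0 0"
}}

```text
time_s: 21.18
ee_pos: [0.4512, 0.4812, 0.3268]
ee_rot: [-3.138, 0.004, 0.009]
ft_force: [0.0, -0.6, -0.3]
gripper_width: 0.0002
```

```bash
python3 -c "
from h import *
plan((.456,.475,.21,0),(.456,.475,.205,0))
p,_=optics.capture('wrist');cv2.imwrite('pics/w6.png',p)"
```

```text
t 21.18 pos [0.4512 0.4812 0.3268] rot [-3.138  0.004  0.009] w 0.0002 F [ 0.  -0.6 -0.3]
0.0088 0.0111 0.1946 -0.0050 0.0053 0.0115
0.0088 0.0112 0.2030 -0.0050 0.0053 0.0115
```

View pics/w6.png

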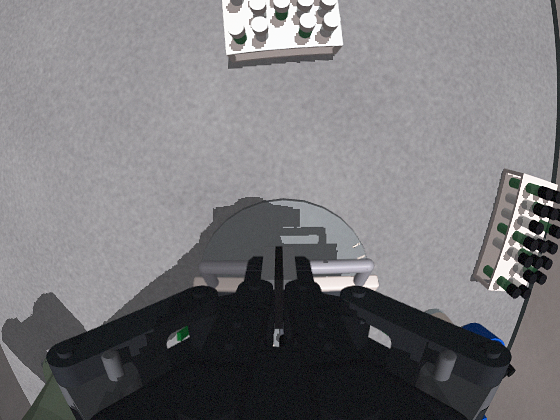

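```bash
python3 -c "
from h import *
print(atz('wrist',205,268,.197),atz('wrist',370,265,.197),proj('wrist',(.456,.475,.18)),proj('wrist',(.453,.428,.197)))
plan((.456,.482,.205,0))"
```

```text
[0.38851685 0.42575055 0.197     ] [0.53135704 0.42960461 0.197     ] [283.77172257 208.57933796] [279.69710761 267.34108121]
t 21.23 pos [0.4517 0.4808 0.3273] rot [-3.137e+00  3.000e-03  8.000e-03] w -0.0 F [ 0.2  0.1 -0.2]
0.0079 -0.0011 0.2038 -0.0055 0.0044 0.0103
```

Emit:
{"op": "carry_out", "data": {
  "increments": "0.012 0 0.05 0 0 0.01;0.012 0 0.1 0 0 0.01;0.012 0 0.15 0 0 0.01;0.012 0 0.19 0 0 0.01;0.012 0 0.204 0 0 0.01;0.012 0 0.204 0 0 0.01;0.012 0 0.204 0 0 0.01"
}}

```text
time_s: 21.82
ee_pos: [0.4591, 0.4809, 0.206]
ee_rot: [-3.137, 0.003, -0.001]
ft_force: [-0.6, 0.3, 0.4]
gripper_width: -0.0002
```

```bash
python3 -c "
from h import *
plan((.458,.445,.205,0),(.458,.42,.21,0),(.458,.40,.218,0),(.458,.389,.222,0))
p,_=optics.capture('side');crop('side',230,270,150,120,5,'s7.png',p)"
```

```text
t 21.82 pos [0.4591 0.4809 0.206 ] rot [-3.137e+00  3.000e-03 -1.000e-03] w -0.0002 F [-0.6  0.3  0.4]
-0.0018 0.0598 0.0013 -0.0061 0.0038 -0.0012
-0.0018 0.1014 -0.0072 -0.0061 0.0038 -0.0012
-0.0018 0.1347 -0.0207 -0.0061 0.0038 -0.0012
-0.0018 0.1530 -0.0274 -0.0061 0.0038 -0.0012
```

View pics/s7.png

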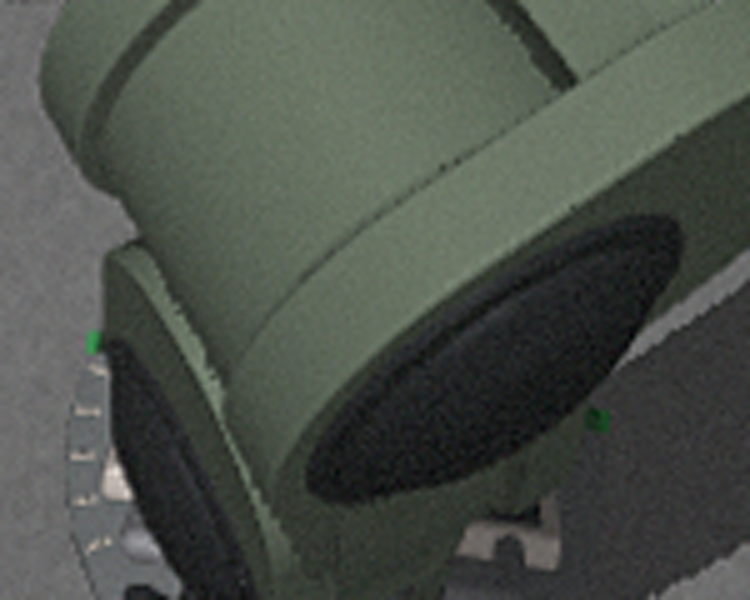

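Emit:
{"op": "carry_out", "data": {
  "increments": "0 0.03 0 0 0 0;0 0.06 0 0 0 0;0 0.07 -0.002 0 0 0;0 0.08 -0.004 0 0 0;0 0.09 -0.007 0 0 0;0 0.1 -0.01 0 0 0;0 0.11 -0.013 0 0 0;0 0.118 -0.016 0 0 0;0 0.126 -0.018 0 0 0;0 0.126 -0.018 0 0 0"
}}

```text
time_s: 22.7
ee_pos: [0.4642, 0.4141, 0.2272]
ee_rot: [-3.114, -0.014, 0.002]
ft_force: [0.1, 13.7, 12.2]
gripper_width: 0.0004
```

```bash
python3 -c "
from h import *
plan((.458,.389,.222,0))
p,_=optics.capture('wrist');cv2.imwrite('pics/w8.png',p)"
```

```text
t 22.7 pos [0.4642 0.4141 0.2272] rot [-3.114e+00 -1.400e-02  2.000e-03] w 0.0004 F [ 0.1 13.7 12.2]
-0.0106 0.0420 0.0075 -0.0346 -0.0173 0.0030
```

View pics/w8.png

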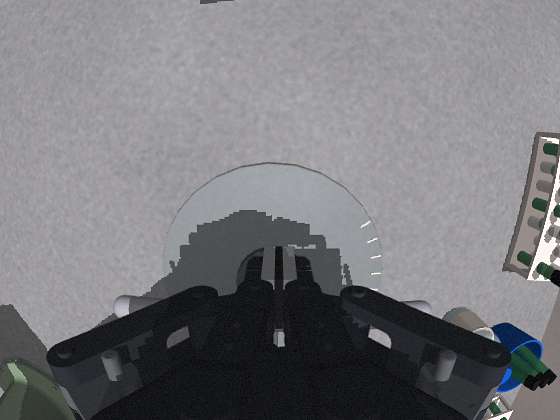

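The push works, but the force of about 14 N is higher than expected, so the gripper body is probably touching the bar. I'll back off and look.

Emit:
{"op": "carry_out", "data": {
  "increments": "0 -0.04 0 -0.03 -0.017 0;0 -0.08 -0.01 -0.03 -0.017 0;0 -0.12 -0.1 -0.03 -0.017 0;0 -0.12 -0.16 -0.03 -0.017 0;0 -0.12 -0.16 -0.03 -0.017 0"
}}

```text
time_s: 23.17
ee_pos: [0.464, 0.4858, 0.3333]
ee_rot: [-3.132, -0.008, 0.004]
ft_force: [-0.7, 0.4, 1.7]
gripper_width: -0.0003
```

```bash
python3 -c "
from h import *
plan((.458,.42,.25,0))
p,_=optics.capture('wrist');cv2.imwrite('pics/w9.png',p)
p,_=optics.capture('side');crop('side',230,270,150,120,5,'s9.png',p)
p,_=optics.capture('top');crop('top',70,190,150,110,5,'t9.png',p)"
```

```text
t 23.17 pos [0.464  0.4858 0.3333] rot [-3.132 -0.008  0.004] w -0.0003 F [-0.7  0.4  1.7]
-0.0115 0.1109 0.1376 -0.0122 -0.0107 0.0046
```

View pics/w9.png

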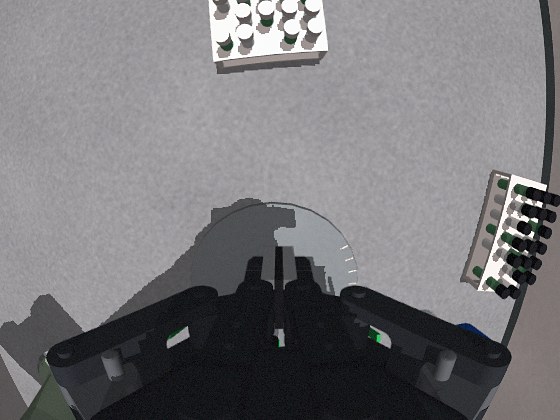

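View pics/s9.png

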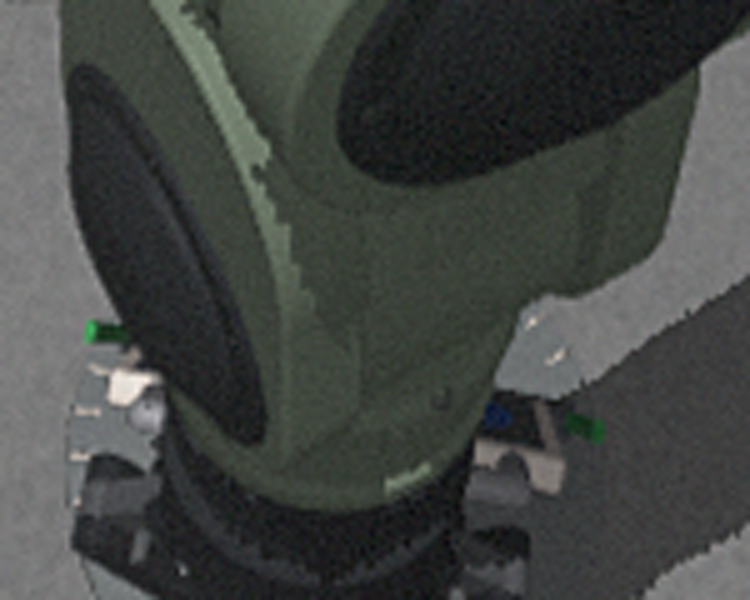

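View pics/t9.png

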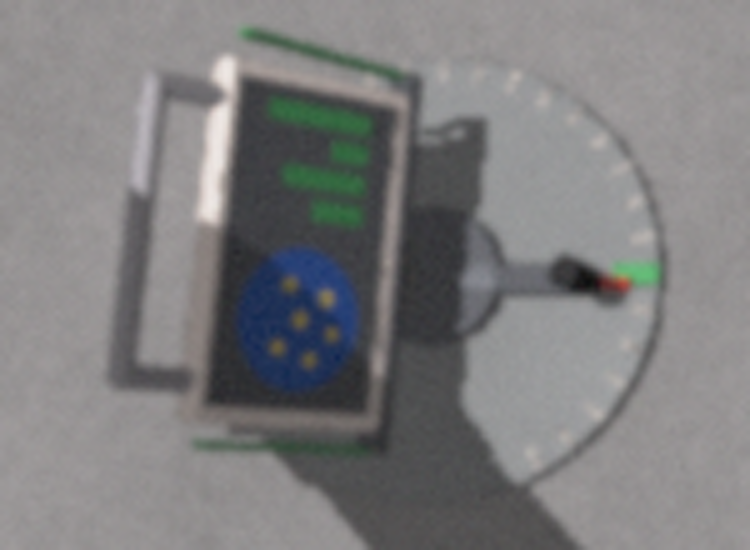

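```bash
cat >> h.py <<'E'
from scipy.optimize import least_squares
C0=np.array([.457,.3135])
def barfit(obs):
    """obs: (cam,u,v) of bar ends at +y/-y along hinge: list of (cam,u,v,sgn); solves swivel-dir angle & tilt"""
    cs={o[0]:cam(o[0]) for o in obs}
    def f(q):
        a,t=q; b=np.array([np.cos(a),np.sin(a)]);h=np.array([-b[1],b[0]])
        e=[]
        for n,u,v,s in obs:
            P=np.r_[C0+b*.15*np.sin(t)+h*s*.07,.1+.15*np.cos(t)]
            e+=list(proj(n,P,cs[n])-[u,v])
        return e
    s=least_squares(f,[1.57,.5]);return s.x,s.fun
E
python3 -c "
from h import *
g=lambda x,y:(70+(x+.5)/5-.5,190+(y+.5)/5-.5)
p=atz('top',*g(615,286),.015);m=atz('top',*g(637,275),.015)
print(p,m,[np.arctan2(*(v[:2]-C0)[::-1]) for v in(p,m)])
# top-left end is +x world side; h=(-sin,cos): for a=pi/2 h=-x
print(barfit([('top',*g(150,80),-1),('top',*g(122,378),1)]))
p0=cv2.imread('pics/top0.png')
"
```

```text
[0.45786062 0.21064833 0.015     ] [0.46440372 0.19832842 0.015     ] [np.float64(-1.5624289858303855), np.float64(-1.5066003821348521)]
(array([1.52483708, 0.57716642]), array([ 1.40935976,  1.66964326, -1.29636356,  0.73183146]))
```

Emit:
{"op": "carry_out", "data": {
  "increments": "-0.011 0.02 0.06 -0.012 -0.01 0;-0.011 0.04 0.12 -0.012 -0.01 0;-0.011 0.06 0.163 -0.012 -0.01 0;-0.011 0.07 0.163 -0.012 -0.01 0;-0.011 0.07 0.163 -0.012 -0.01 0"
}}

```text
time_s: 23.73
ee_pos: [0.4564, 0.4403, 0.2285]
ee_rot: [3.135, 0.007, 0.001]
ft_force: [0.4, 0.5, 0.7]
gripper_width: 0.0
```

```bash
python3 -c "
from h import *
plan((.457,.412,.235,0),(.457,.389,.248,0))"
```

```text
t 23.73 pos [0.4564 0.4403 0.2285] rot [3.135e+00 7.000e-03 1.000e-03] w 0.0 F [0.4 0.5 0.7]
0.0008 0.0472 -0.0104 0.0086 0.0093 0.0008
0.0007 0.0857 -0.0318 0.0086 0.0093 0.0008
```

Emit:
{"op": "carry_out", "data": {
  "increments": "0 0.03 -0.01 0.009 0.009 0;0 0.046 -0.01 0.009 0.009 0;0 0.053 -0.014 0.009 0.009 0;0 0.06 -0.018 0.009 0.009 0;0 0.067 -0.022 0.009 0.009 0;0 0.074 -0.026 0.009 0.009 0;0 0.08 -0.029 0.009 0.009 0;0 0.086 -0.032 0.009 0.009 0;0 0.086 -0.032 0.009 0.009 0"
}}

```text
time_s: 24.48
ee_pos: [0.4572, 0.3901, 0.2501]
ee_rot: [-3.138, -0.002, 0.001]
ft_force: [-0.5, 3.7, 3.3]
gripper_width: 0.0001
```

```bash
python3 -c "
from h import *
plan((.457,.389,.248,0))"
```

```text
t 24.48 pos [0.4572 0.3901 0.2501] rot [-3.138e+00 -2.000e-03  1.000e-03] w 0.0001 F [-0.5  3.7  3.3]
-0.0004 0.0019 0.0034 -0.0046 -0.0023 0.0013
```

Now retreat and check tilt and swivel.

Emit:
{"op": "carry_out", "data": {
  "increments": "0 -0.03 0 0 0 0;0 -0.07 0 0 0 0;0 -0.12 -0.05 0 0 0;0 -0.16 -0.12 0 0 0;0 -0.16 -0.16 0 0 0;0 -0.16 -0.16 0 0 0"
}}

```text
time_s: 24.98
ee_pos: [0.4583, 0.4884, 0.3534]
ee_rot: [-3.133, -0.01, 0.003]
ft_force: [0.5, -0.5, 0.3]
gripper_width: -0.0001
```

```bash
python3 -c "
from h import *
plan((.6,.40,.33,0))
p,_=optics.capture('top');cv2.imwrite('pics/top10.png',p);crop('top',70,190,150,110,5,'t10.png',p)"
```

```text
t 24.98 pos [0.4583 0.4884 0.3534] rot [-3.133e+00 -1.000e-02  3.000e-03] w -0.0001 F [ 0.5 -0.5  0.3]
0.2353 0.1484 0.0400 -0.0114 -0.0131 0.0039
```

View pics/t10.png

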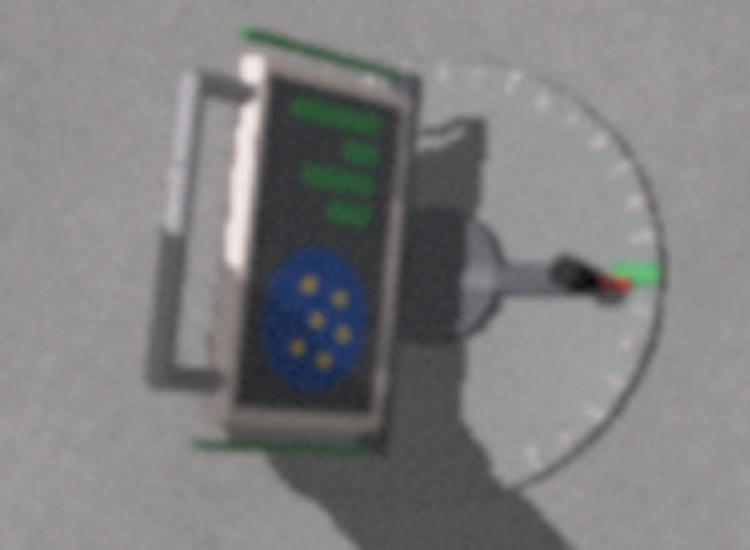

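```bash
python3 -c "
from h import *
plan((.5,.15,.34,.0),(.505,.06,.24,0.05))"
```

```text
t 25.03 pos [0.4581 0.4874 0.3503] rot [-3.135e+00 -8.000e-03  2.000e-03] w 0.0001 F [-0.6 -1.  -0.8]
0.0685 0.5626 0.0140 -0.0085 -0.0099 0.0029
0.0752 0.7137 0.1797 -0.0082 -0.0101 -0.0607
```

Emit:
{"op": "carry_out", "data": {
  "increments": "0.07 0.563 0.01 -0.008 -0.01 0;0.07 0.563 0.01 -0.008 -0.01 0;0.07 0.563 0.01 -0.008 -0.01 0;0.07 0.563 0.01 -0.008 -0.01 0;0.07 0.563 0.01 -0.008 -0.01 0;0.07 0.563 0.01 -0.008 -0.01 0;0.07 0.563 0.01 -0.008 -0.01 0;0.07 0.563 0.01 -0.008 -0.01 0;0.075 0.714 0.18 -0.008 -0.01 -0.06;0.075 0.714 0.18 -0.008 -0.01 -0.06;0.075 0.714 0.18 -0.008 -0.01 -0.06;0.075 0.714 0.18 -0.008 -0.01 -0.06",
  "gripper": -0.1
}}

```text
time_s: 26.03
ee_pos: [0.5017, 0.056, 0.2351]
ee_rot: [3.14, 0.007, 0.045]
ft_force: [-1.3, -0.2, 0.2]
gripper_width: 0.0467
```

Emit:
{"op": "carry_out", "data": {
  "increments": "0 0.04 0.05 0 0 0;0 0.06 0.07 0 0 0;0 0.06 0.07 0 0 0;0 0.06 0.07 0 0 0"
}}

```text
time_s: 26.37
ee_pos: [0.5016, 0.0193, 0.192]
ee_rot: [3.14, 0.011, 0.043]
ft_force: [-0.1, 0.3, -0.4]
gripper_width: 0.0469
```

```bash
python3 -c "
from h import *
plan((.459,.2241,.2,.0))
p,_=optics.capture('wrist');cv2.imwrite('pics/w11.png',p);crop('wrist',180,0,200,120,4,'w11c.png',p)
p,_=optics.capture('side');cv2.imwrite('pics/side11.png',p);crop('side',230,270,150,120,5,'s11.png',p)
for n in('top','side'):
  for d in dishes(n):print(n,d)"
```

```text
t 26.37 pos [0.5016 0.0193 0.192 ] rot [3.14  0.011 0.043] w 0.0469 F [-0.1  0.3 -0.4]
-0.0563 -0.3441 -0.0133 0.0026 0.0140 0.0551
top (array([304.5, 226.4]), np.int32(220), array([ 0.5212, -0.1109,  0.024 ]))
top (array([319.2, 261.4]), np.int32(218), array([ 0.4213, -0.1533,  0.024 ]))
side (array([330.1, 214.3]), np.int32(159), array([ 0.4194, -0.1513,  0.024 ]))
side (array([297.1, 219.6]), np.int32(154), array([ 0.5196, -0.1099,  0.024 ]))
side (array([290.6, 254.3]), np.int32(207), array([0.5196, 0.0239, 0.024 ]))
side (array([322.2, 259.9]), np.int32(221), array([0.4271, 0.0268, 0.024 ]))
```

View pics/w11c.png

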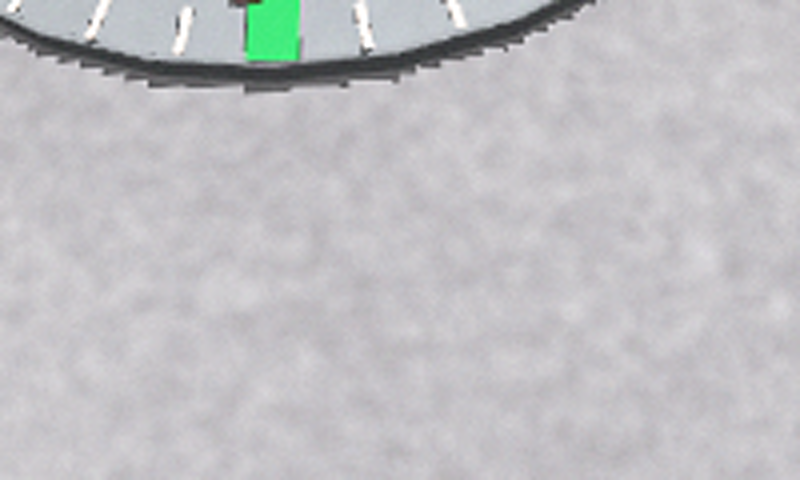

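View pics/s11.png

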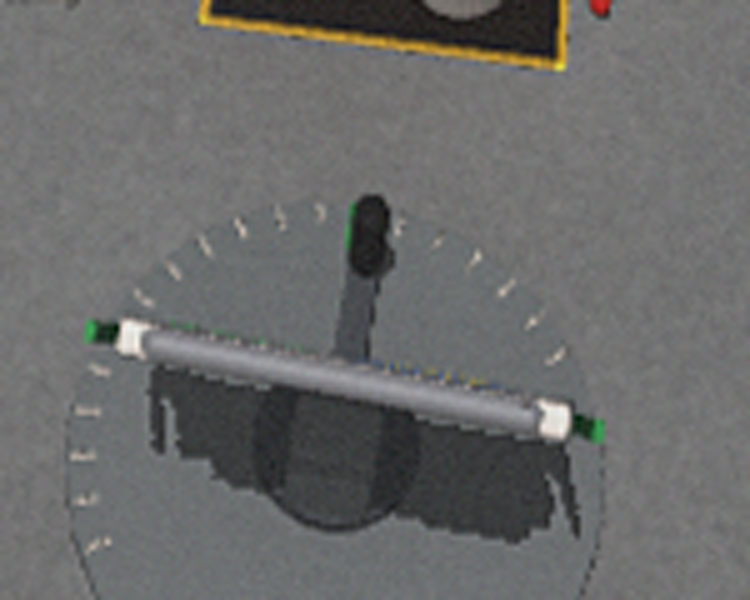

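```bash
python3 -c "
from h import *
g=lambda x,y:(230+(x+.5)/5-.5,270+(y+.5)/5-.5)
G=lambda x,y:(70+(x+.5)/5-.5,190+(y+.5)/5-.5)
# side view: left in image = +x world -> sgn -1
print(barfit([('side',*g(148,345),-1),('side',*g(540,415),1)]))
print(barfit([('top',*G(190,80),-1),('top',*G(160,378),1)]))
print(barfit([('side',*g(148,345),-1),('side',*g(540,415),1),('top',*G(190,80),-1),('top',*G(160,378),1)]))
m=tri([('top',*G(175,229)),('side',*g(344,380))]);print('barmid',m,np.arctan2(m[1]-.3135,m[2]-.1))
# blades tips
bl=tri([('top',*G(243,33)),('side',*g(90,330))]);br=tri([('top',*G(195,445)),('side',*g(602,432))]);print(bl,br)
for b in(bl,br):print(np.arctan2(b[1]-.3135,b[2]-.1))
"
```

```text
(array([1.55181337, 0.4094553 ]), array([ 2.90637286, -0.05397513, -1.44263864,  0.39249538]))
(array([1.52691355, 0.39912649]), array([ 1.03773688,  1.3480029 , -1.04992089,  1.17594699]))
(array([1.54160377, 0.40667214]), array([ 2.72193111, -0.7076004 , -1.77752535,  0.46851599,  0.19517207,
        1.69443265, -1.02302203,  1.56056188]))
barmid [0.46024149 0.37268475 0.23703385] 0.40769944392099505
[0.56113264 0.35959617 0.20971616] [0.3607429  0.36484293 0.21151043]
0.3977471792675862
0.4314948994372782
```

```bash
python3 -c "
from h import *
plan((.46,.13,.2,.0))"
```

```text
t 26.57 pos [0.5037 0.0206 0.1943] rot [3.139 0.005 0.047] w 0.0469 F [0.1 1.  0.7]
-0.0644 -0.1855 -0.0095 0.0030 0.0068 0.0592
```

Emit:
{"op": "carry_out", "data": {
  "increments": "-0.064 -0.185 -0.01 0 0.007 0.06;-0.064 -0.185 -0.01 0 0.007 0.06;-0.064 -0.185 -0.01 0 0.007 0.06;-0.064 -0.185 -0.01 0 0.007 0.06;-0.064 -0.185 -0.01 0 0.007 0.06"
}}

```text
time_s: 26.98
ee_pos: [0.46, 0.1318, 0.2014]
ee_rot: [3.139, -0.002, 0.004]
ft_force: [0.0, -0.8, 0.1]
gripper_width: 0.047
```

```bash
python3 -c "
from h import *
plan((.459,.2236,.13,.0),(.459,.2236,.064,.0))
p,_=optics.capture('wrist');cv2.imwrite('pics/w12.png',p);crop('wrist',180,20,200,150,4,'w12c.png',p)"
```

```text
t 26.98 pos [0.46   0.1318 0.2014] rot [ 3.139e+00 -2.000e-03  4.000e-03] w 0.047 F [ 0.  -0.8  0.1]
-0.0013 -0.1532 0.1186 0.0031 -0.0030 0.0056
-0.0016 -0.1535 0.2286 0.0031 -0.0030 0.0056
```

View pics/w12c.png

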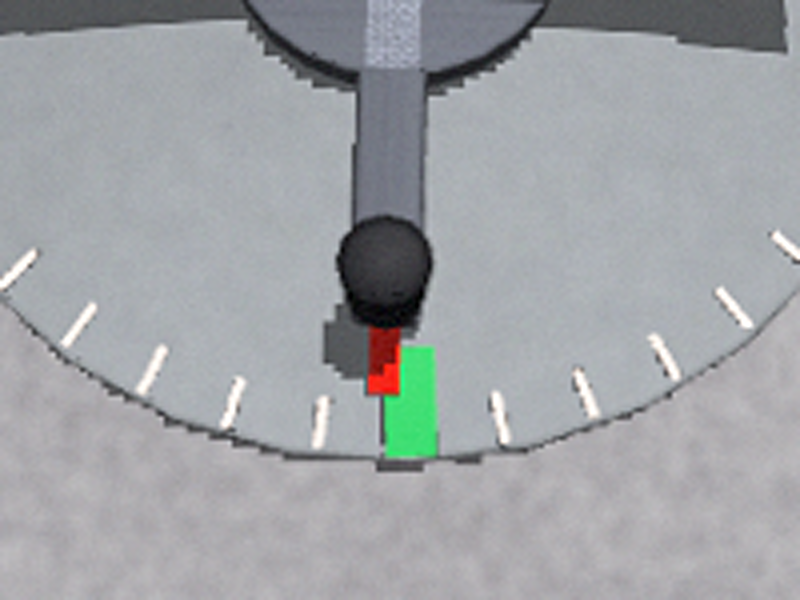

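```bash
python3 -c "
from h import *
g=lambda x,y:(180+(x+.5)/4-.5,20+(y+.5)/4-.5)
a=atz('wrist',*g(384,393),.015);b=atz('wrist',*g(409,393),.015);c=atz('wrist',*g(386,245),.086)
print(a,b,c,(b-a)[0]/.112)"
```

```text
[0.45842306 0.20085157 0.015     ] [0.46423562 0.20086984 0.015     ] [0.45917861 0.22658336 0.086     ] 0.051897829156867324
```

Emit:
{"op": "carry_out", "data": {
  "increments": "-0.001 -0.08 0.04 0 0 0;-0.001 -0.153 0.09 0 0 0;-0.001 -0.153 0.13 0 0 0;-0.001 -0.153 0.18 0 0 0;-0.001 -0.153 0.225 0 0 0;-0.001 -0.153 0.225 0 0 0;-0.001 -0.153 0.225 0 0 0"
}}

```text
time_s: 27.62
ee_pos: [0.4597, 0.2212, 0.0652]
ee_rot: [3.138, 0.001, 0.001]
ft_force: [-0.2, 0.1, 0.8]
gripper_width: 0.0472
```

Emit:
{"op": "carry_out", "data": {
  "increments": "0 0 0 0 0 0;0 0 0 0 0 0;0 0 0 0 0 0;0 0 0 0 0 0",
  "gripper": 0.43
}}

```text
time_s: 27.95
ee_pos: [0.4609, 0.2213, 0.0667]
ee_rot: [3.139, -0.002, 0.0]
ft_force: [0.5, -0.4, 0.4]
gripper_width: 0.0244
```

```bash
python3 -c "
from h import *
plan((.466,.2236,.064,.0))"
```

```text
t 27.95 pos [0.4609 0.2213 0.0667] rot [ 3.139e+00 -2.000e-03  0.000e+00] w 0.0244 F [ 0.5 -0.4  0.4]
0.0085 -0.0039 0.0045 0.0038 -0.0028 0.0006
```

Push, then release and back away.

Emit:
{"op": "carry_out", "data": {
  "increments": "0.004 0 0 0 0 0;0.0085 0 0 0 0 0;0.0085 0 0 0 0 0;0.0085 0 0 0 0 0;0.0085 0 0 0 0 0"
}}

```text
time_s: 28.37
ee_pos: [0.4659, 0.2212, 0.0668]
ee_rot: [3.138, -0.002, 0.0]
ft_force: [-2.0, -0.9, 0.9]
gripper_width: 0.0244
```

Emit:
{"op": "carry_out", "data": {
  "increments": "0 0 0 0 0 0;0 0 0 0 0 0;0 0 0 0 0 0;0 0 -0.06 0 0 0;0 0 -0.12 0 0 0;0 0.05 -0.18 0 0 0;0 0.12 -0.22 0 0 0;0 0.155 -0.22 0 0 0;0 0.155 -0.22 0 0 0",
  "gripper": -0.1
}}

```text
time_s: 29.12
ee_pos: [0.4676, 0.125, 0.2017]
ee_rot: [3.137, -0.008, -0.004]
ft_force: [1.3, 0.4, 0.3]
gripper_width: 0.047
```

```bash
python3 -c "
from h import *
plan((.42,-.1523,.11,.0))
p,_=optics.capture('wrist');cv2.imwrite('pics/w13.png',p);crop('wrist',180,20,200,150,4,'w13c.png',p)"
```

```text
t 29.12 pos [0.4676 0.125  0.2017] rot [ 3.137 -0.008 -0.004] w 0.047 F [1.3 0.4 0.3]
-0.0785 0.4619 0.1545 0.0061 -0.0097 -0.0057
```

View pics/w13c.png

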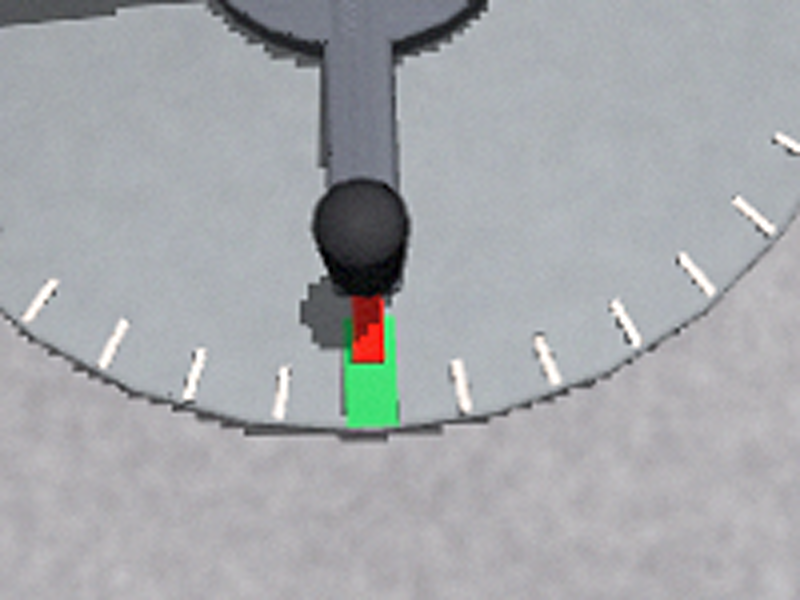

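The red pointer is now centred on the green mark, at (368,350) in the crop. Next is the dish that was knocked aside.

Emit:
{"op": "carry_out", "data": {
  "increments": "-0.079 0.462 0.1 0.006 -0.01 -0.006;-0.079 0.462 0.1 0.006 -0.01 -0.006;-0.079 0.462 0.1 0.006 -0.01 -0.006;-0.079 0.462 0.1 0.006 -0.01 -0.006;-0.079 0.462 0.1 0.006 -0.01 -0.006;-0.079 0.462 0.1 0.006 -0.01 -0.006;-0.079 0.462 0.15 0.006 -0.01 -0.006;-0.079 0.462 0.15 0.006 -0.01 -0.006;-0.079 0.462 0.15 0.006 -0.01 -0.006;-0.079 0.462 0.15 0.006 -0.01 -0.006",
  "gripper": -1
}}

```text
time_s: 30.0
ee_pos: [0.4187, -0.1495, 0.1104]
ee_rot: [-3.138, 0.004, 0.001]
ft_force: [0.8, 0.8, 0.3]
gripper_width: 0.0853
```

```bash
python3 -c "
from h import *
plan((.4205,-.1523,.03,.0))
for n in('top','side'):
  for d in dishes(n):print(n,d)"
```

```text
t 30.0 pos [ 0.4187 -0.1495  0.1104] rot [-3.138e+00  4.000e-03  1.000e-03] w 0.0853 F [0.8 0.8 0.3]
0.0036 0.0052 0.1339 -0.0049 0.0051 0.0010
top (array([258.6, 225.6]), np.int32(208), array([0.5214, 0.0218, 0.024 ]))
top (array([304.7, 226.1]), np.int32(212), array([ 0.522 , -0.1114,  0.024 ]))
top (array([256.5, 257.5]), np.int32(216), array([0.4295, 0.0254, 0.024 ]))
side (array([328.5, 216.2]), np.int32(89), array([ 0.4237, -0.1423,  0.024 ]))
side (array([296.8, 219.6]), np.int32(166), array([ 0.5204, -0.1096,  0.024 ]))
side (array([290.6, 254. ]), np.int32(215), array([0.5196, 0.023 , 0.024 ]))
side (array([322.2, 260. ]), np.int32(220), array([0.427 , 0.0269, 0.024 ]))
```

Emit:
{"op": "carry_out", "data": {
  "increments": "0.004 0.005 0.035 -0.005 0.005 0;0.004 0.005 0.07 -0.005 0.005 0;0.004 0.005 0.105 -0.005 0.005 0;0.004 0.005 0.133 -0.005 0.005 0;0.004 0.005 0.133 -0.005 0.005 0;0.004 0.005 0.133 -0.005 0.005 0"
}}

```text
time_s: 30.6
ee_pos: [0.4222, -0.1507, 0.032]
ee_rot: [3.141, -0.002, 0.005]
ft_force: [0.3, -1.2, 0.3]
gripper_width: 0.0855
```

Emit:
{"op": "carry_out", "data": {
  "increments": "0 0 0 0 0 0;0 0 0 0 0 0;0 0 0 0 0 0;0 0 0 0 0 0;0 0 0 0 0 0;0 0 0 0 0 0;0 0 0 0 0 0",
  "gripper": 0.6
}}

```text
time_s: 31.18
ee_pos: [0.4232, -0.1507, 0.0336]
ee_rot: [3.14, -0.004, 0.006]
ft_force: [-0.3, 1.8, 8.4]
gripper_width: 0.0585
```

```bash
python3 -c "
from h import *
plan((.424,-.095,.03,.0))"
```

```text
t 31.18 pos [ 0.4232 -0.1507  0.0336] rot [ 3.14  -0.004  0.006] w 0.0585 F [-0.3  1.8  8.4]
0.0018 -0.0928 0.0058 0.0016 -0.0053 0.0076
```

Emit:
{"op": "carry_out", "data": {
  "increments": "0 -0.03 0.001 0 0 0;0 -0.06 0.001 0 0 0;0 -0.093 0.001 0 0 0;0 -0.093 0.001 0 0 0;0 -0.093 0.001 0 0 0"
}}

```text
time_s: 31.6
ee_pos: [0.4234, -0.0945, 0.0337]
ee_rot: [3.14, -0.005, 0.008]
ft_force: [-0.4, 0.1, -0.3]
gripper_width: 0.059
```

Emit:
{"op": "carry_out", "data": {
  "increments": "0 0 0 0 0 0;0 0 0 0 0 0;0 0 0 0 0 0;0 0 0 0 0 0;0 0 -0.03 0 0 0;0 0 -0.08 0 0 0;0 0 -0.15 0 0 0;0 0.1 -0.25 0 0 0;0 0.2 -0.3 0 0 0;0 0.3 -0.3 0 0 0;0 0.4 -0.3 0 0 0;0 0.4 -0.3 0 0 0",
  "gripper": -0.75
}}

```text
time_s: 32.6
ee_pos: [0.4238, -0.2821, 0.2056]
ee_rot: [3.138, -0.007, 0.008]
ft_force: [0.8, -0.4, -0.3]
gripper_width: 0.0743
```

```bash
python3 -c "
from h import *
plan((.692,-.12,.2,.0))
for n in('top','side'):
  p,_=optics.capture(n);cv2.imwrite(f'pics/{n}14.png',p)
  for d in dishes(n,p):
     q=d[2][:2]-[.4714,-.0432];a=np.deg2rad(1.8);print(n,d,(np.array([[np.cos(a),np.sin(a)],[-np.sin(a),np.cos(a)]])@q).round(3))
crop('side',200,190,100,80,7,'s14r.png',p)"
```

```text
t 32.6 pos [ 0.4238 -0.2821  0.2056] rot [ 3.138 -0.007  0.008] w 0.0743 F [ 0.8 -0.4 -0.3]
0.4490 -0.2668 0.0115 0.0043 -0.0087 0.0097
top (array([258.6, 225.6]), np.int32(207), array([0.5214, 0.0217, 0.024 ])) [0.052 0.063]
top (array([304.7, 226.2]), np.int32(211), array([ 0.5219, -0.1114,  0.024 ])) [ 0.048 -0.07 ]
top (array([256.5, 257.5]), np.int32(215), array([0.4296, 0.0255, 0.024 ])) [-0.04  0.07]
top (array([299.5, 259.6]), np.int32(212), array([ 0.4255, -0.0971,  0.024 ])) [-0.048 -0.052]
side (array([296.8, 219.6]), np.int32(166), array([ 0.5204, -0.1096,  0.024 ])) [ 0.047 -0.068]
side (array([327.1, 227.4]), np.int32(174), array([ 0.4237, -0.0959,  0.024 ])) [-0.049 -0.051]
side (array([290.6, 254. ]), np.int32(216), array([0.5196, 0.0228, 0.024 ])) [0.05  0.064]
side (array([322.2, 260. ]), np.int32(220), array([0.427 , 0.0269, 0.024 ])) [-0.042  0.071]
```

View pics/side14.png

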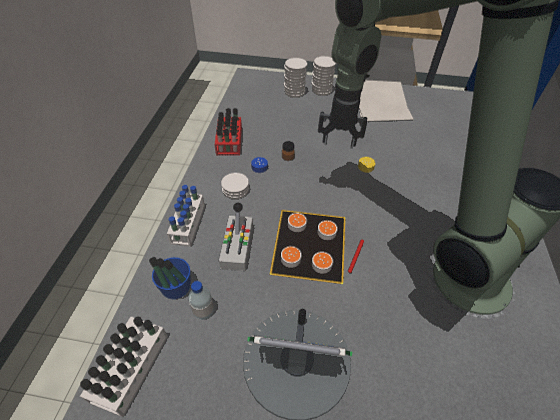

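View pics/top14.png

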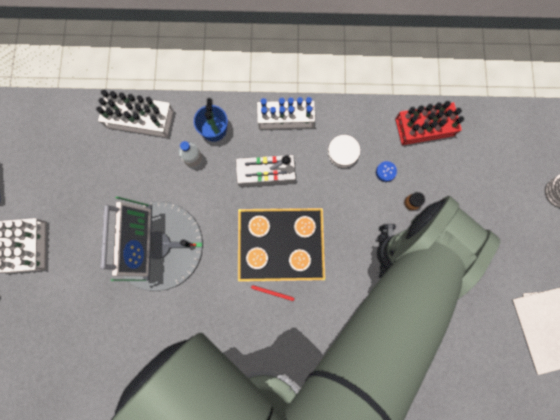

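All four dishes are well inside the mat. The tilt matches the blades and the swivel is at the mark. Next, the lever.

```bash
python3 -c "
from h import *
plan((.695,-.12,.2,.089))"
```

```text
t 32.7 pos [ 0.4249 -0.2866  0.2059] rot [ 3.134e+00 -9.000e-03  1.000e-03] w 0.0752 F [ 1.   0.2 -0.1]
0.4504 -0.2774 0.0118 0.0101 -0.0110 -0.1122
```

Emit:
{"op": "carry_out", "data": {
  "increments": "0.45 -0.277 0.01 0.01 -0.011 -0.112;0.45 -0.277 0.01 0.01 -0.011 -0.112;0.45 -0.277 0.01 0.01 -0.011 -0.112;0.45 -0.277 0.01 0.01 -0.011 -0.112;0.45 -0.277 0.01 0.01 -0.011 -0.112;0.45 -0.277 0.01 0.01 -0.011 -0.112;0.45 -0.277 0.01 0.01 -0.011 -0.112;0.45 -0.277 0.01 0.01 -0.011 -0.112;0.45 -0.277 0.01 0.01 -0.011 -0.112;0.45 -0.277 0.01 0.01 -0.011 -0.112;0.45 -0.277 0.01 0.01 -0.011 -0.112",
  "gripper": 1
}}

```text
time_s: 33.62
ee_pos: [0.6937, -0.1202, 0.2002]
ee_rot: [-3.141, 0.002, 0.089]
ft_force: [-0.1, 0.1, 0.2]
gripper_width: 0.0004
```

```bash
python3 -c "
from h import *
plan((.6945,-.105,.13,.089))
p,_=optics.capture('wrist');cv2.imwrite('pics/w15.png',p)
for n in('top','side'):
  for d in dishes(n):print(n,d)"
```

```text
t 33.62 pos [ 0.6937 -0.1202  0.2002] rot [-3.141e+00  2.000e-03  8.900e-02] w 0.0004 F [-0.1  0.1  0.2]
0.0038 -0.0252 0.1170 -0.0004 0.0026 -0.0004
side (array([296.8, 219.5]), np.int32(168), array([ 0.5204, -0.1103,  0.024 ]))
side (array([326.8, 227.9]), np.int32(157), array([ 0.4245, -0.0937,  0.024 ]))
side (array([290.6, 254. ]), np.int32(215), array([0.5196, 0.023 , 0.024 ]))
side (array([322.2, 260. ]), np.int32(220), array([0.427 , 0.0269, 0.024 ]))
```

View pics/w15.png

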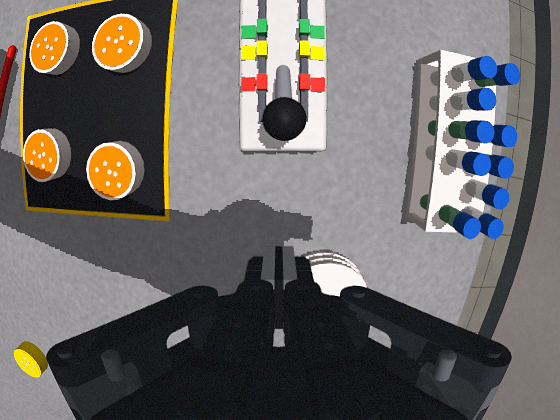

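Emit:
{"op": "carry_out", "data": {
  "increments": "0.005 -0.01 0.05 0 0 0;0.005 -0.02 0.09 0 0 0;0.005 -0.025 0.117 0 0 0;0.005 -0.025 0.117 0 0 0;0.005 -0.025 0.117 0 0 0"
}}

```text
time_s: 34.18
ee_pos: [0.6942, -0.1065, 0.1308]
ee_rot: [-3.141, 0.002, 0.086]
ft_force: [-0.5, 0.3, 0.9]
gripper_width: -0.0
```

```bash
python3 -c "
from h import *
P=np.array([.6855,.0075,.015]);d=np.array([-.089,.996,0]);off=np.array([.003,0,0])
T=[]
for th in(-.55,-.4,-.25,-.1,.05,.18,.28,.34,.38):
  b=P+.115*(np.sin(th)*d+np.cos(th)*np.array([0,0,1]));q=b-d*.025+[0,0,.017]+off;T.append((*q,.089));
plan(*T);print(np.round(T,4))
for y in(0,):print(proj('wrist',(.6926,-.0523,.1118)))"
```

```text
t 34.18 pos [ 0.6942 -0.1065  0.1308] rot [-3.141e+00  2.000e-03  8.600e-02] w -0.0 F [-0.5  0.3  0.9]
0.0073 -0.0483 0.0012 -0.0006 0.0031 -0.0036
0.0072 -0.0739 -0.0119 -0.0006 0.0031 -0.0036
0.0071 -0.1011 -0.0211 -0.0006 0.0031 -0.0036
0.0070 -0.1294 -0.0261 -0.0006 0.0031 -0.0036
0.0069 -0.1581 -0.0268 -0.0006 0.0031 -0.0036
0.0069 -0.1828 -0.0239 -0.0006 0.0031 -0.0036
0.0068 -0.2015 -0.0195 -0.0006 0.0031 -0.0036
0.0068 -0.2124 -0.0160 -0.0006 0.0031 -0.0036
0.0068 -0.2196 -0.0133 -0.0006 0.0031 -0.0036
[[ 0.6961 -0.0773  0.13    0.089 ]
 [ 0.6947 -0.062   0.1379  0.089 ]
 [ 0.6933 -0.0457  0.1434  0.089 ]
 [ 0.6917 -0.0288  0.1464  0.089 ]
 [ 0.6902 -0.0117  0.1469  0.089 ]
 [ 0.6889  0.0031  0.1451  0.089 ]
 [ 0.6879  0.0143  0.1425  0.089 ]
 [ 0.6873  0.0208  0.1404  0.089 ]
 [ 0.6869  0.0251  0.1388  0.089 ]]
[285.38904706 148.27902387]
```

Emit:
{"op": "carry_out", "data": {
  "increments": "0.007 -0.025 0 0 0 0;0.007 -0.048 0 0 0 0;0.007 -0.074 -0.012 0 0 0;0.007 -0.1 -0.021 0 0 0;0.007 -0.129 -0.026 0 0 0;0.007 -0.15 -0.027 0 0 0;0.007 -0.17 -0.025 0 0 0;0.007 -0.185 -0.023 0 0 0;0.007 -0.195 -0.02 0 0 0;0.007 -0.2 -0.019 0 0 0;0.007 -0.2 -0.019 0 0 0"
}}

```text
time_s: 35.1
ee_pos: [0.6874, 0.0145, 0.1411]
ee_rot: [-3.14, 0.004, 0.087]
ft_force: [0.9, -0.2, -0.8]
gripper_width: -0.0002
```

```bash
python3 -c "
from h import *
plan((.6869,.0251,.1388,.089))
p,_=optics.capture('wrist');cv2.imwrite('pics/w16.png',p)
p,_=optics.capture('side');crop('side',190,180,110,85,7,'s16.png',p)"
```

```text
t 35.1 pos [0.6874 0.0145 0.1411] rot [-3.14   0.004  0.087] w -0.0002 F [ 0.9 -0.2 -0.8]
0.0008 -0.0177 0.0039 -0.0022 0.0054 -0.0024
```

View pics/w16.png

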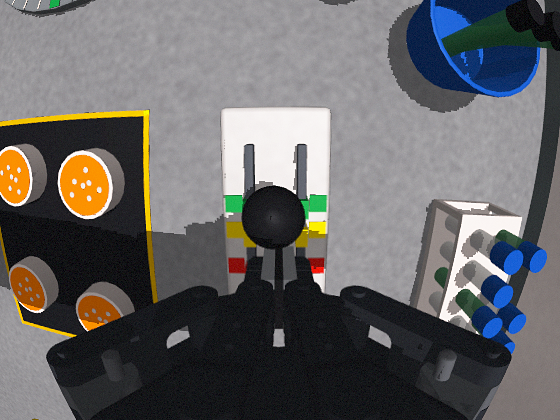

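View pics/s16.png

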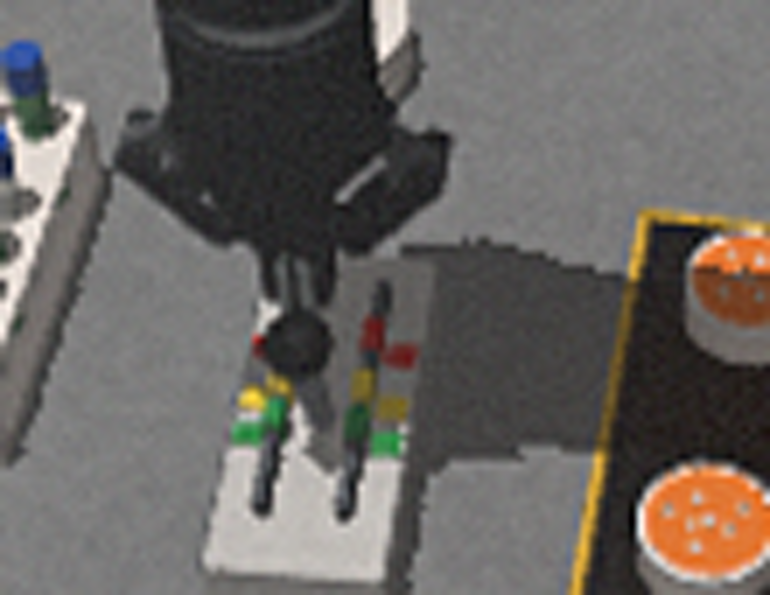

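```bash
python3 -c "
from h import *
P=np.array([.6855,.0075,.015]);d=np.array([-.089,.996,0])
b=tri([('wrist',273,217),('side',190+298.5/7-.5,180+341.5/7-.5)]);print(b,np.linalg.norm(b-P),np.arctan2((b-P)@d,b[2]-.015))
for th in(.2,.3,.4):
  b=P+.115*(np.sin(th)*d+np.cos(th)*np.array([0,0,1]));print(th,proj('wrist',b),(proj('side',b)-[189.5,179.5])*7)"
```

```text
[0.68299001 0.03721539 0.12364519] 0.1126635746585027 0.2678740783988762
0.2 [272.09205772 235.17600375] [300.42616937 321.35569844]
0.3 [272.0434232  208.85224013] [296.24980588 348.11874214]
0.4 [272.08669431 182.81398925] [292.40468384 376.21367171]
```

Emit:
{"op": "carry_out", "data": {
  "increments": "0 -0.008 0.002 0 0 0;0 -0.015 0.004 0 0 0;0 -0.021 0.005 0 0 0;0 -0.021 0.005 0 0 0;0 -0.021 0.005 0 0 0"
}}

```text
time_s: 35.62
ee_pos: [0.6862, 0.0265, 0.1379]
ee_rot: [-3.139, 0.005, 0.086]
ft_force: [0.3, -0.2, -0.1]
gripper_width: 0.0001
```

```bash
python3 -c "
from h import *
plan((.6869,.0251,.1388,.089))
p,_=optics.capture('wrist');crop('wrist',200,80,160,160,4,'w17.png',p)
p,_=optics.capture('side');crop('side',190,180,110,85,7,'s17.png',p)
P=np.array([.6855,.0075,.015]);d=np.array([-.089,.996,0])
for th in(.3,.4,.5):
  b=P+.115*(np.sin(th)*d+np.cos(th)*np.array([0,0,1]));print(th,(proj('wrist',b)-[199.5,79.5])*4,(proj('side',b)-[189.5,179.5])*7)"
```

```text
t 35.62 pos [0.6862 0.0265 0.1379] rot [-3.139  0.005  0.086] w 0.0001 F [ 0.3 -0.2 -0.1]
0.0009 0.0024 -0.0015 -0.0028 0.0059 -0.0033
0.3 [291.81651363 638.94871112] [296.24980588 348.11874214]
0.4 [291.88595312 534.24749686] [292.40468384 376.21367171]
0.5 [292.29339737 433.00525077] [288.94547124 405.2872539 ]
```

View pics/w17.png

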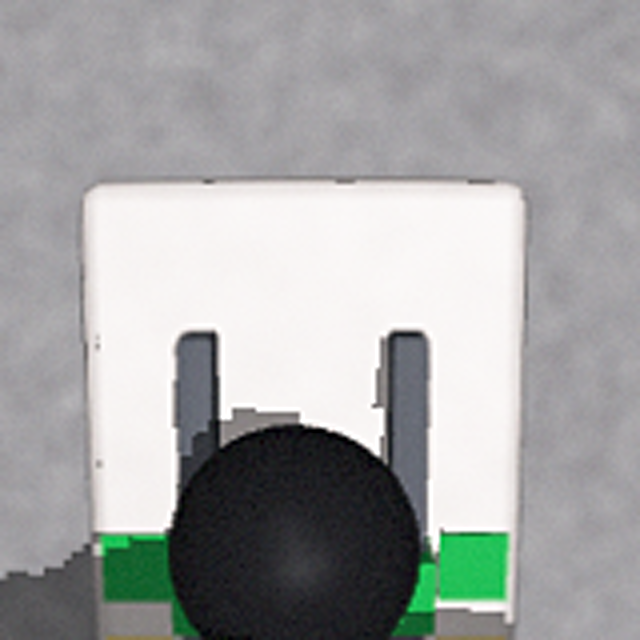

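View pics/s17.png

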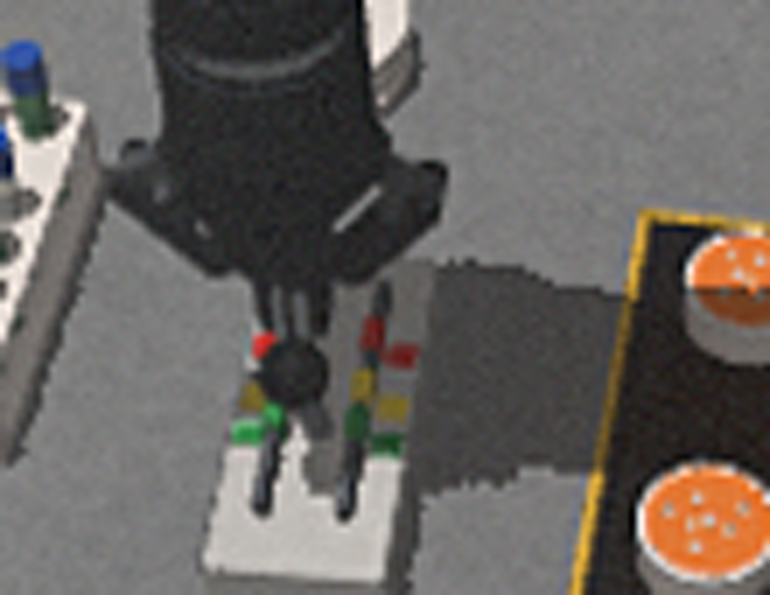

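The ball is at (295,550) in the wrist crop and (293,373) in the side crop, so the lever is at about 0.39. I'll back off, rise and do the final check.

Emit:
{"op": "carry_out", "data": {
  "increments": "0 0.02 0 0 0 0;0 0.06 0 0 0 0;0 0.1 -0.05 0 0 0;0 0.15 -0.12 0 0 0;-0.05 0.25 -0.2 0 0 0;-0.1 0.35 -0.25 0 0 0;-0.2 0.45 -0.25 0 0 0;-0.3 0.5 -0.25 0 0 0;-0.3 0.5 -0.25 0 0 0;-0.3 0.5 -0.25 0 0 0;-0.3 0.5 -0.25 0 0 0;-0.3 0.5 -0.25 0 0 0"
}}

```text
time_s: 36.72
ee_pos: [0.53, -0.2932, 0.2899]
ee_rot: [3.141, 0.004, 0.08]
ft_force: [0.8, -0.5, 0.2]
gripper_width: -0.0
```

Emit:
{"op": "carry_out", "data": {
  "increments": "0 0 0 0 0 0;0 0 0 0 0 0;0 0 0 0 0 0;0 0 0 0 0 0;0 0 0 0 0 0;0 0 0 0 0 0"
}}

```text
time_s: 37.22
ee_pos: [0.5307, -0.292, 0.2895]
ee_rot: [-3.141, 0.005, 0.082]
ft_force: [-0.3, -0.6, -0.6]
gripper_width: -0.0001
```

```bash
python3 -c "
from h import *
plan()
for n in('top','side'):
  p,_=optics.capture(n);cv2.imwrite(f'pics/{n}18.png',p)
  for d in dishes(n,p):
     q=d[2][:2]-[.4714,-.0432];a=np.deg2rad(1.8);print(n,(np.array([[np.cos(a),np.sin(a)],[-np.sin(a),np.cos(a)]])@q).round(3))
  if n=='top':
    crop(n,70,190,150,110,5,'t18d.png',p);crop(n,220,140,120,90,6,'t18r.png',p)
  else:
    crop(n,190,180,110,85,7,'s18r.png',p);crop(n,230,270,150,120,5,'s18d.png',p)
P=np.array([.6855,.0075,.015]);d=np.array([-.089,.996,0])
for th in(.3,.4,.5):
  b=P+.115*(np.sin(th)*d+np.cos(th)*np.array([0,0,1]));print(th,(proj('top',b)-[219.5,139.5])*6,(proj('side',b)-[189.5,179.5])*7)"
cd pics; python3 -c "
import cv2,numpy as np
f=lambda n:cv2.resize(cv2.imread(n),(400,300))
cv2.imwrite('m18.png',np.vstack([np.hstack([f('t18d.png'),f('s18d.png')]),np.hstack([f('t18r.png'),f('s18r.png')])]))"
```

```text
t 37.22 pos [ 0.5307 -0.292   0.2895] rot [-3.141  0.005  0.082] w -0.0001 F [-0.3 -0.6 -0.6]
top [0.052 0.063]
top [ 0.048 -0.07 ]
top [-0.039  0.069]
top [-0.048 -0.053]
side [ 0.047 -0.068]
side [-0.049 -0.051]
side [0.05  0.065]
side [-0.042  0.071]
0.3 [190.93703717 131.73236562] [296.24980588 348.11874214]
0.4 [167.69827319 135.92512706] [292.40468384 376.21367171]
0.5 [145.76960868 140.70421341] [288.94547124 405.2872539 ]
```

View pics/m18.png

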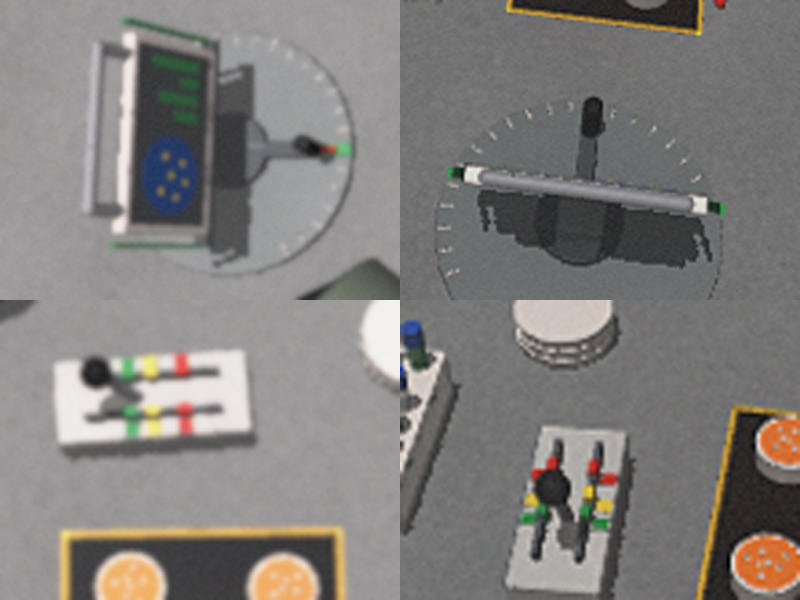

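View pics/s18r.png

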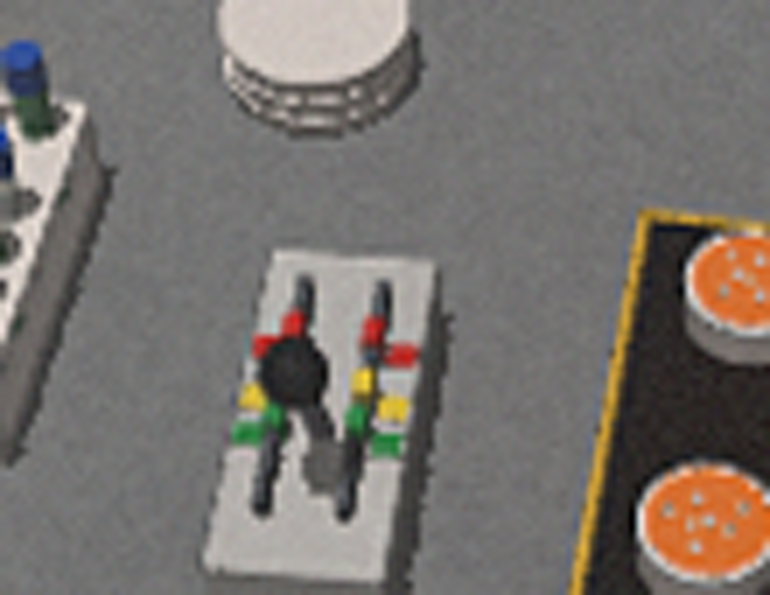

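```bash
python3 -c "
from rig import workorder
print(workorder.sign_off())"
```

```text
the job is handed in; nothing more can be done
None
```

I finished the whole job and handed it in at about 37 s of the 210 s allowed. The sign-off gave no verdict, so these results are from my own camera checks.

- **Dishes:** There were four. I slid each one flat onto the mat. One was later knocked out past its limit (about 109 mm from the mat's centre in y, limit 98 mm), so I slid it back before touching the lever. In the last check all four were within about 52 mm in x and 71 mm in y of the mat's centre, against limits of 78 and 98 mm.
- **Swivel:** The pointer sits centred on the green mark. Pushing the screen's bar had turned it to about -0.05 rad, and I corrected that afterwards.
- **Tilt:** It measured about 0.40 to 0.41 rad after the push and looked in line with the green blades. My first push met about 14 N, more than the 3 to 5 N expected. I think that was friction against the rising bar, so I redid it moving up with the bar.
- **Lever:** I threw it last. It ended at about 0.39 rad (target 0.40) and never went past the green notch.
- **Bystanders:** I did not touch the jar, bottle, stack or the yellow and blue look-alikes. I checked them only by eye, and the jar and bottle only in pictures taken before the lever move.
- **Robot:** It stood clear of everything at hand-in.

The two fixed cameras disagreed by about 2 mm, which is small against these margins. A fit of the bar's ends put the swivel a few hundredths of a radian further off than the other views. I trusted the close wrist picture instead.

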